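# Lock the studs of a jig board and cap them

### The arm

A 6-joint arm with a two-finger parallel gripper is mounted at the origin on the work surface; the furniture and walls round the work are solid. World frame = base frame: x ahead of the robot, y to its left, z up, the work surface at z = 0. Lengths are in m, angles in rad, forces in N, time in s.
With the tool pointing down it reaches from about 0.3 to 0.875 m from the base axis. Payload 4.2 kg.
Tool frame: the origin (TCP) lies midway between the tips of the shut fingers; the grasp point (between the pads) lies 19 mm behind it; z points along the fingers, y is the line along which they close (so a half turn about z gives the same grasp; the last joint's range is limited). The gripper opens to 85 mm and grips with 20 to 120 N. Pads are 22 mm wide; open, the fingers measure 114 mm over their backs; the gripper's body (76 mm by 85 mm) begins 54 mm behind the grasp point. The pads swing forward as they close: fully open they stand 13 mm farther back than shut.
Start: joints at [1.242, 0.32, 1.565, -0, 1.257, -0.02], TCP at [0.175, 0.548, 0.209] pointing down, gripper open.
Joint ranges: [-3.11, 3.11], [-0.84, 2.01], [0.21, 2.61], [-1.34, 4.49], [0.05, 2.63], [-2.56, 2.56]. Speed limits (rad/s): [2.57, 2.57, 3.14, 3.14, 3.14, 3.14].

### API

Orientations are given as a unit quaternion [x, y, z, w].
In Python, from rig import arm, get_image, camera_info, finder gives the robot as it stands.
- The arm moves only by the tool carry_out, never from a script. Its argument "commands" is one flat list of numbers, 6 for each row, row after row: the shift along the tool's x, y, z scaled (see below), then the turn, a rotation vector about the tool's x, y, z scaled (see below). A call has 1 to 5 rows; each row is the pose to reach, as a shift and turn from the pose commanded when the call began, along the tool's axes at that moment; what a row does not reach only later rows make up. The controller multiplies each number of a shift by 150 mm and each number of a turn by 60 degrees. A row lasts 1/8 s, in which the tool goes at most 62.5 mm and 10.7 degrees, less where a joint would pass 70% of its speed; a pose out of reach is approached as far as the arm can. A call with a number of a shift or a turn outside -1 to 1 is refused whole. A call with a gripper value outside its range is refused whole. "claw" is the finger opening in mm, from 0 to 85.4, set as the call begins (left out, the last holds). The fingers move at their own pace and stop on an object; the grip force is fixed at half the most. Time passes only in rows, so rows that repeat a pose let the fingers close. It gives the time, the measured TCP pose, the force, the opening and the grip force at its end, in the units of the state.
- arm.read_state(): the state, without advancing time (a new reading comes with each control period).
- get_image(name): name is "side" or "top"; returns the picture (384x512x3 uint8, red, green, blue); there is no depth.
- camera_info(name): a dict with "fx", "fy", "cx", "cy" (pixels), "view" (4x4, takes a point from world to camera coordinates). Camera axes: x right, y down, z forward; pixel columns grow to the right and rows downward; lengths in m; the calibration is good to about 2 mm. A picture is of the moment at which its call begins. camera_info takes no time and is no camera call.
- arm.hand_in(): hands the job in; it is judged then, once.
Trained networks look in the newest picture that a camera, given by its name, has taken for a name from the list of things; names that differ only in an ending like _2 or _b are one class to them, and where a whole thing is asked for, a point or a joint stands for the part that bears it (a point fixed in the world has none). Each returns a list of dicts, best first, with "p" (0 to 1); they miss things now and then, are a little off and sometimes report something else, mostly with a low value. They report only what shows in the picture. A call takes as long as a camera call. They do not tell look-alikes from the thing itself.
- finder.cut_out(thing, camera): "mask" (384x512 bool, what is visible of it) and "point" ([column, row] in pixels, amid what is visible of it).
The state is a dict: "t": time; "qpos": joint angles; "joint_velocities": joint speeds; "effort": joint torques, N m; "eef_pos": TCP position; "eef_rot": TCP orientation; "force": force on the tool from outside, world axes, zero at the start; "torque": the same for the moment, N m; "opening": opening from 0.0 (shut) to 1.0 (fully open); "finger_force": force on a finger pad.
Only numpy, scipy, OpenCV 4.12 (cv2) and the standard library are available. Lean on these libraries where they do the work, as an engineer would, in place of code of your own. Each camera call takes 0.05 s, during which the arm holds its last target. There are 200 camera calls.

### The job

Each stud on the plywood jig board has a blue lock nut standing loose above its fixed nut: run every blue nut down clockwise and tighten it hard against the spring washer on the fixed nut, so that the washer is squeezed flat and the nut is locked. Also put every red cap that you find on a stud of its own and press it down until it is fully home; any stud may have a cap, and with too few caps some stay bare. Leave the wax tin and the adjustable wrench where they are.

Things in the scene. Friction and masses are not known exactly. Their poses are not given: they have to be found in the camera images.
- jig: plywood jig board, 90 (its x) x 290 (its y) x 18 mm, fixed to the saw table; origin at the centre of its underside. Three upright threaded steel studs, 16 mm diameter, stand on its centre line at its y = +100 (stud 1), 0 (stud 2) and -100 mm (stud 3), tops 72 mm above the table. Each carries from the board up a fixed steel nut, a brass spring washer and a blue lock nut
- nut1 (a joint): turn of the blue lock nut on stud 1 in rad, growing clockwise seen from above; it runs down 1.6 mm per rad. At 0 it is 6.4 mm above the washer, at 4.0 it touches; then it squeezes the washer, 20 N more per rad, until that is flat at 4.75: hard stop. Turning takes 0.06 N m when free, about 0.2 N m when the washer is flat; the nut stays where it is left
- nut1_mid (a point): centre (half-way up, on the stud's axis) of the blue lock nut of stud 1: a hexagon 38 mm across flats, 44 mm across corners, 20 mm tall. Its axes turn with the nut; two of its six flats face along its +x and -x, the others at 60 and 120 degrees from that; z is up. A white dot on its top lies towards +x
- locknut1: the same blue lock nut on stud 1; origin at the centre of its underside; this frame goes down with the nut but does not turn
- washer1: the brass spring washer of stud 1, 29 mm diameter, its top 33 mm above the table when free, 1.2 mm lower when flat; origin 3 mm below its top. It lies on the fixed hexagon nut: 26 mm across flats, 12 mm tall, top 30 mm above the table
- stud1_seat (a point): where the centre of a fully seated cap lies on stud 1: on its axis, at the height of the stud's end, 72 mm above the table. In that end is a domed black rubber plug, 12 mm diameter, 6 mm proud; it yields only to a push of about 7 N, sinks until flush with the stud's end and stays where pushed
- nut2 (a joint): turn of the blue lock nut on stud 2 in rad, growing clockwise seen from above; it runs down 1.6 mm per rad. At 0 it is 6.4 mm above the washer, at 4.0 it touches; then it squeezes the washer, 20 N more per rad, until that is flat at 4.75: hard stop. Turning takes 0.06 N m when free, about 0.2 N m when the washer is flat; the nut stays where it is left
- nut2_mid (a point): centre (half-way up, on the stud's axis) of the blue lock nut of stud 2: a hexagon 38 mm across flats, 44 mm across corners, 20 mm tall. Its axes turn with the nut; two of its six flats face along its +x and -x, the others at 60 and 120 degrees from that; z is up. A white dot on its top lies towards +x
- locknut2: the same blue lock nut on stud 2; origin at the centre of its underside; this frame goes down with the nut but does not turn
- washer2: the brass spring washer of stud 2, 29 mm diameter, its top 33 mm above the table when free, 1.2 mm lower when flat; origin 3 mm below its top. It lies on the fixed hexagon nut: 26 mm across flats, 12 mm tall, top 30 mm above the table
- stud2_seat (a point): where the centre of a fully seated cap lies on stud 2: on its axis, at the height of the stud's end, 72 mm above the table. In that end is a domed black rubber plug, 12 mm diameter, 6 mm proud; it yields only to a push of about 7 N, sinks until flush with the stud's end and stays where pushed
- nut3 (a joint): turn of the blue lock nut on stud 3 in rad, growing clockwise seen from above; it runs down 1.6 mm per rad. At 0 it is 6.4 mm above the washer, at 4.0 it touches; then it squeezes the washer, 20 N more per rad, until that is flat at 4.75: hard stop. Turning takes 0.06 N m when free, about 0.2 N m when the washer is flat; the nut stays where it is left
- nut3_mid (a point): centre (half-way up, on the stud's axis) of the blue lock nut of stud 3: a hexagon 38 mm across flats, 44 mm across corners, 20 mm tall. Its axes turn with the nut; two of its six flats face along its +x and -x, the others at 60 and 120 degrees from that; z is up. A white dot on its top lies towards +x
- locknut3: the same blue lock nut on stud 3; origin at the centre of its underside; this frame goes down with the nut but does not turn
- washer3: the brass spring washer of stud 3, 29 mm diameter, its top 33 mm above the table when free, 1.2 mm lower when flat; origin 3 mm below its top. It lies on the fixed hexagon nut: 26 mm across flats, 12 mm tall, top 30 mm above the table
- stud3_seat (a point): where the centre of a fully seated cap lies on stud 3: on its axis, at the height of the stud's end, 72 mm above the table. In that end is a domed black rubber plug, 12 mm diameter, 6 mm proud; it yields only to a push of about 7 N, sinks until flush with the stud's end and stays where pushed
- cap1_mid (a point): centre (half-way up) of a red plastic stud cap, mouth down (z up): cylinder 30 mm diameter, 36 mm tall, with a 48 mm flange 5 mm thick round its foot; may be absent. Blind hole below 20 mm wide, 18 mm deep. Over a stud it first stops on the rubber plug, 6 mm too high; fully home its foot is 54 mm, its top 90 mm above the table, which fits only if the lock nut is down
- cap2_mid (a point): centre (half-way up) of a red plastic stud cap, mouth down (z up): cylinder 30 mm diameter, 36 mm tall, with a 48 mm flange 5 mm thick round its foot; may be absent. Blind hole below 20 mm wide, 18 mm deep. Over a stud it first stops on the rubber plug, 6 mm too high; fully home its foot is 54 mm, its top 90 mm above the table, which fits only if the lock nut is down
- cap3_mid (a point): centre (half-way up) of a red plastic stud cap, mouth down (z up): cylinder 30 mm diameter, 36 mm tall, with a 48 mm flange 5 mm thick round its foot; may be absent. Blind hole below 20 mm wide, 18 mm deep. Over a stud it first stops on the rubber plug, 6 mm too high; fully home its foot is 54 mm, its top 90 mm above the table, which fits only if the lock nut is down
- wax_tin: bystander: small round wax tin, 68 mm wide, 31 mm tall, origin at its underside
- adjustable_wrench: bystander: steel adjustable wrench lying flat, 43x188x12 mm, origin at its underside
Not all that is in view belongs to the job. What is shaped like the part that bears cap1_mid but green or grey is not meant.

How it is judged:
At the end, for the whole second after the job is handed in: all three lock nuts press on their spring washers with more than 9 N (flat is about 15 N), and each cap present is fully home on a stud: its centre within 4.5 mm of the seated place (a cap still on the proud plug is 6 mm too high) (contact force between locknut1 and washer1 above 9 N and contact force between locknut2 and washer2 above 9 N and contact force between locknut3 and washer3 above 9 N and (distance between cap1_mid and stud1_seat below 0.0045 m or distance between cap1_mid and stud2_seat below 0.0045 m or distance between cap1_mid and stud3_seat below 0.0045 m) and (distance between cap2_mid and stud1_seat below 0.0045 m or distance between cap2_mid and stud2_seat below 0.0045 m or distance between cap2_mid and stud3_seat below 0.0045 m) and (distance between cap3_mid and stud1_seat below 0.0045 m or distance between cap3_mid and stud2_seat below 0.0045 m or distance between cap3_mid and stud3_seat below 0.0045 m)); the robot touches nothing.
It fails at once if the wax tin is moved more than 3 cm (distance of wax_tin from where it was at the start of the episode above 0.03 m).
It fails at once if the adjustable wrench is moved more than 3 cm (distance of adjustable_wrench from where it was at the start of the episode above 0.03 m).
Of cap1, cap2, cap3 only 2 to 3 are there at a start; the rules pass over those that are not, and their reading is None.
At some moment in a run one of cap1, cap2, cap3 may be knocked a few centimetres aside while the robot is not near it.
Once in a run the grip may slacken for a moment while it holds something.
It also fails if it takes over 192 s, if anything falls off the work surface, if the arm or the gripper's body presses on something with over 40 N, if the wrist force passes 120 N, or if a joint passes its speed limit or range.

## Working session

There is one attempt and no reset: what is moved stays moved. The work goes in short steps, Python scripts to look and compute and a tool call to move; the robot and the scene stay as the last step left them, time stands still between calls to the robot, and variables do not carry over. Pictures are saved under pics/ and viewed, at most 14 in all, crops included, and the job is handed in when it is done.

Besides the shell and the picture viewer there is one more tool, called after "Emit:" by a JSON object that holds its "op" and its "data", one argument or row to a line. carry_out: Moves the arm, as the interface text tells. Its arguments: {"type":"object","properties":{"commands":{"type":"array","items":{"type":"number"}},"claw":{"type":"number"}},"required":["commands"]}

```bash
ls; mkdir -p pics
python3 - <<'E'
from rig import arm,get_image,camera_info
import cv2,numpy as np
s=arm.read_state();print(s)
for n in("side","top"):
    cv2.imwrite(f"pics/{n}0.png",get_image(n)[:,:,::-1]); c=camera_info(n);print(n,{k:np.round(v,4).tolist() for k,v in c.items()})
E
```

```text
pics
{'t': 0.0, 'qpos': array([ 1.24197378e+00,  3.20295149e-01,  1.56569280e+00, -1.45737921e-05,
        1.25742817e+00, -1.99987175e-02]), 'joint_velocities': array([ 5.73451236e-04, -1.44797357e-03,  3.63459034e-05, -1.11667383e-05,
        5.20533556e-04,  3.86389843e-04]), 'effort': array([ 2.43918163e-03, -4.15508759e+01, -2.34162784e+01,  1.51247827e-04,
        7.94675929e-03, -2.86328179e-05]), 'eef_pos': array([0.1745947 , 0.54729002, 0.2076751 ]), 'eef_rot': array([ 1.53796749e-01,  9.88102084e-01, -8.99104853e-04, -1.51386342e-04]), 'force': array([ 0.41587441,  0.47141013, -0.1104106 ]), 'torque': array([-0.04235959, -0.01291686, -0.01296757]), 'finger_force': 0.0, 'opening': 1.000136064263062}
side {'fx': 441.0538, 'fy': 441.0538, 'cx': 259.2935, 'cy': 196.0624, 'view': [[0.9998, -0.0174, -0.0032, -0.5553], [-0.014, -0.6698, -0.7424, 0.102], [0.0108, 0.7423, -0.67, 1.0928], [0.0, 0.0, 0.0, 1.0]]}
top {'fx': 356.9843, 'fy': 356.9843, 'cx': 250.0407, 'cy': 193.65, 'view': [[0.026, -0.9989, -0.0381, 0.0749], [-0.9933, -0.0215, -0.1138, 0.5676], [0.1129, 0.0408, -0.9928, 0.921], [0.0, 0.0, 0.0, 1.0]]}
```

View pics/side0.png

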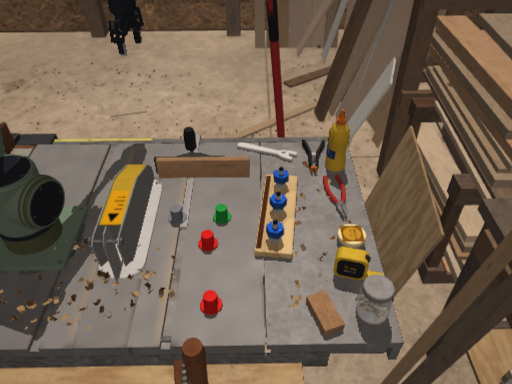

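View pics/top0.png

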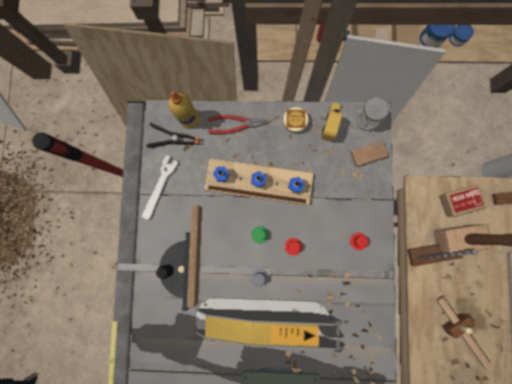

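Side view: red caps at (208,240) and (211,302), green look-alike (221,213), grey (177,215), studs at (281,173), (278,200), (274,230). Top view: red caps at (293,246) and (360,241), nuts at (221,174), (259,180), (297,185). No third red cap is visible.

```bash
cat > h.py <<'E'
from rig import arm,get_image,camera_info,finder
import numpy as np,cv2
from scipy.spatial.transform import Rotation as R
CI={n:camera_info(n) for n in("side","top")}
def proj(n,p):
    c=CI[n];q=c["view"][:3,:3]@np.asarray(p)+c["view"][:3,3]
    return np.array([c["fx"]*q[0]/q[2]+c["cx"],c["fy"]*q[1]/q[2]+c["cy"]])
def P(n):
    c=CI[n];return np.array([[c["fx"],0,c["cx"]],[0,c["fy"],c["cy"]],[0,0,1]])@c["view"][:3]
def tri(a,b):
    x=cv2.triangulatePoints(P("side"),P("top"),np.array(a,float).reshape(2,1),np.array(b,float).reshape(2,1));return (x[:3]/x[3]).ravel()
def onz(n,uv,z):
    M=P(n);H=M[:,[0,1,3]].copy();H[:,2]+=M[:,2]*z
    q=np.linalg.solve(H,[uv[0],uv[1],1]);return q[:2]/q[2]
E
python3 - <<'E'
from h import *
ims={}
for n in("side","top"): ims[n]=get_image(n)
for t in("cap1_mid","locknut1","wax_tin","adjustable_wrench","jig"):
  for n in("side","top"):
    for d in finder.cut_out(t,n):
        if d["p"]<.2: continue
        m=d["mask"];ys,xs=np.nonzero(m)
        print(t,n,round(d["p"],2),np.round(d["point"],1),"cen",xs.mean().round(1),ys.mean().round(1),"box",xs.min(),xs.max(),ys.min(),ys.max(),"col",ims[n][m].mean(0).round())
a=cv2.resize(ims["top"][150:212,195:325],(780,372),interpolation=cv2.INTER_CUBIC)
b=cv2.resize(ims["side"][155:260,245:310],None,fx=5,fy=5,interpolation=cv2.INTER_CUBIC)
cv2.imwrite("pics/a.png",a[:,:,::-1]);cv2.imwrite("pics/b.png",b[:,:,::-1])
E
```

```text
cap1_mid side 0.87 [209.3 239.4] cen 207.8 240.9 box 199 217 230 250 col [156.  27.  23.]
cap1_mid side 0.83 [176.7 219.2] cen 176.7 215.3 box 168 186 205 224 col [87. 85. 86.]
cap1_mid side 0.54 [222.  215.1] cen 221.2 214.7 box 212 230 204 224 col [ 38. 102.  49.]
cap1_mid top 0.8 [260.  236.7] cen 260.3 234.2 box 253 268 227 242 col [ 65. 132.  78.]
cap1_mid top 0.63 [260.4 275.7] cen 259.0 277.0 box 251 267 269 286 col [114. 114. 117.]
cap1_mid top 0.47 [297.7 247.5] cen 293.6 245.9 box 286 302 238 254 col [179.  56.  53.]
locknut1 side 0.77 [273.8 232.8] cen 274.4 231.1 box 266 282 223 238 col [ 30.  63. 124.]
locknut1 side 0.66 [279.  200.3] cen 278.4 202.6 box 270 287 194 210 col [ 46.  69. 114.]
locknut1 side 0.57 [278.2 174.4] cen 281.0 177.4 box 274 288 170 184 col [ 37.  63. 113.]
locknut1 top 0.53 [258.5 181.7] cen 258.8 179.1 box 252 266 171 187 col [ 68.  95. 160.]
locknut1 top 0.46 [222.1 172.3] cen 221.8 174.0 box 214 229 166 181 col [ 67.  93. 154.]
locknut1 top 0.43 [294.3 186. ] cen 296.3 184.2 box 289 304 176 192 col [ 78.  99. 153.]
wax_tin side 0.89 [351.4 236.4] cen 351.2 236.5 box 337 365 225 249 col [167. 128.  64.]
wax_tin top 0.66 [294.  123.3] cen 295.4 119.2 box 284 308 107 132 col [167. 137.  88.]
adjustable_wrench side 0.72 [270.7 150.8] cen 269.2 151.2 box 239 295 143 160 col [173. 163. 155.]
adjustable_wrench top 0.87 [158.2 189. ] cen 159.6 185.9 box 143 177 155 219 col [196. 191. 185.]
jig side 0.63 [282.2 215.7] cen 277.2 215.8 box 255 297 168 258 col [128. 110.  94.]
jig top 0.62 [256.3 182.4] cen 259.2 181.3 box 205 313 158 204 col [147. 131. 116.]
```

View pics/a.png

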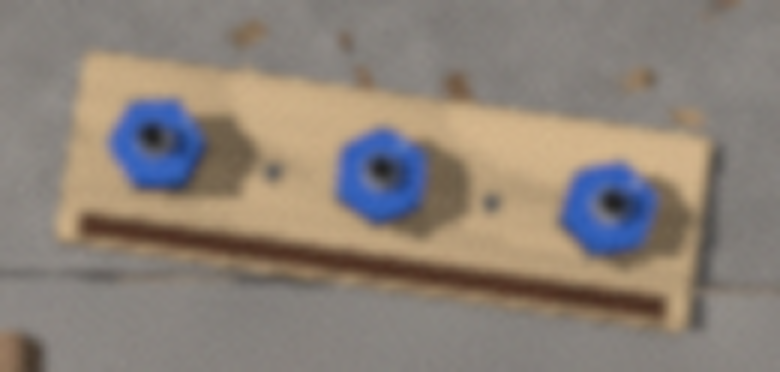

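View pics/b.png

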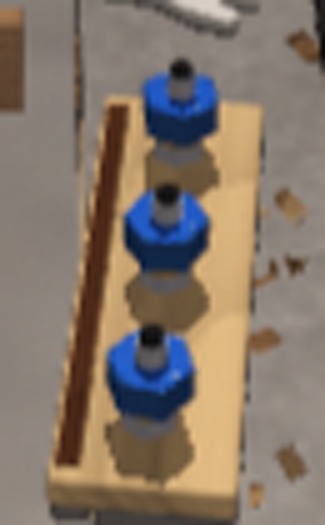

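Top crop: three blue hexagons, at roughly (222,174), (258.5,179), (296.5,185) in the full picture. Side crop: the same nuts with steel studs and black plugs above them; the white dots can't be read, but the hexagon outline gives the flats. I'll fit models to both views.

```bash
cat > fit.py <<'E'
from h import *
from scipy.optimize import minimize
S=8
def ring(r,z,n=24,ph=0):
    a=ph+np.arange(n)*2*np.pi/n
    return np.c_[r*np.cos(a),r*np.sin(a),np.full(n,z)]
def hexa(th): return [np.r_[ring(.022,-.01,6,th+np.pi/6),ring(.022,.01,6,th+np.pi/6)]]
def cap(th=0): return [np.r_[ring(.015,-.018),ring(.015,.018)],np.r_[ring(.024,-.018),ring(.024,-.013)]]
def render(n,p,parts,x0,y0,w,h):
    im=np.zeros((h*S,w*S),np.float32)
    for q in parts:
        uv=np.array([proj(n,p+v) for v in q])
        uv=((uv-[x0,y0]+.5)*S*16).astype(np.float32)
        cv2.fillConvexPoly(im,cv2.convexHull(uv).round().astype(np.int32),1.,shift=4)
    return cv2.GaussianBlur(cv2.resize(im,(w,h),interpolation=cv2.INTER_AREA),(0,0),.6)
def colour(im,kind):
    f=im.astype(np.float32);r,g,b=f[...,0],f[...,1],f[...,2]
    return (b-r)/(f.max(-1)+25) if kind=="blue" else (r-np.maximum(g,b))/(f.max(-1)+25)
def fit(ims,p0,kind,model,W=15,ths=(0,)):
    best=None;T={}
    for n in ims:
        u=proj(n,p0).round().astype(int);x0,y0=u-W
        T[n]=(np.clip(colour(ims[n],kind)[y0:y0+2*W,x0:x0+2*W],0,1),x0,y0)
        d=T[n][0];T[n]=(np.clip(d/np.percentile(d,95),0,1),x0,y0)
    def cost(v):
        e=0
        for n in T:
            d,x0,y0=T[n];e+=((render(n,p0+v[:3]/1000,model(v[3]/10),x0,y0,2*W,2*W)-d)**2).sum()
        return e
    for t in ths:
        i=np.vstack([np.r_[0,0,0,t*10]]+[np.r_[0,0,0,t*10]+4*np.eye(4)[k] for k in range(4)])
        r=minimize(cost,np.r_[0,0,0,t*10],method="Nelder-Mead",options=dict(initial_simplex=i,xatol=.05,fatol=.01,maxfev=350))
        if best is None or r.fun<best.fun:best=r
    return p0+best.x[:3]/1000,best.x[3]/10,best.fun
E
python3 - <<'E'
from fit import *
ims={n:get_image(n) for n in("side","top")}
N=[]
for i,(s,t) in enumerate([((281,177),(221.8,174)),((278.4,202.5),(258.8,179.1)),((274.4,231),(296.3,184.2))]):
    p,th,f=fit(ims,tri(s,t),"blue",hexa,ths=(0,.35,.7));N.append(p)
    print("nut",i+1,tri(s,t).round(4),p.round(4),"flat deg mod60",round(np.degrees(th)%60,1),round(f,1))
N=np.array(N);d=N[0]-N[2];print("spacing",np.linalg.norm(np.diff(N,axis=0),axis=1),"mid",N.mean(0),"ydir deg",np.degrees(np.arctan2(d[1],d[0])))
for s,t in[((208,241),(293.6,246)),((211,302),(360,241)) ]:
    p,th,f=fit(ims,tri(s,t),"red",lambda th:cap());print("cap",tri(s,t).round(4),p.round(4),round(f,1))
print("wax",tri((351.2,236.5),(295.4,119.2)),"wrench",tri((269,151),(159.6,186)), "green",tri((221.2,214.7),(260.3,234.2)),"grey",tri((176.7,215.3),(259,277)))
for n in ims:
    m=(colour(ims[n],"red")>.6).astype(np.uint8);k,_,st,c=cv2.connectedComponentsWithStats(m)
    print(n,[(c[i].round(),st[i,4]) for i in range(1,k) if st[i,4]>15])
E
```

```text
nut 1 [0.6163 0.1646 0.0464] [0.6156 0.1668 0.0492] flat deg mod60 57.9 61.4
nut 2 [0.6046 0.0658 0.0445] [0.6034 0.0675 0.0492] flat deg mod60 24.4 70.6
nut 3 [ 0.5913 -0.0335  0.0452] [ 0.5909 -0.032   0.0487] flat deg mod60 2.3 82.0
spacing [0.10004387 0.1003067 ] mid [0.60328727 0.06743418 0.04905437] ydir deg 82.91097741148515
cap [ 0.4303 -0.0311  0.0109] [ 0.429  -0.0295  0.0182] 6.7
cap [ 0.4486 -0.2068  0.0128] [ 0.4476 -0.2055  0.0183] 6.9
wax [ 0.7770578  -0.03124028  0.01948262] wrench [0.58891915 0.34400154 0.00165961] green [0.45856156 0.0587514  0.01121541] grey [0.34455782 0.05957457 0.01056174]
side [(array([329., 190.]), np.int32(85)), (array([342., 186.]), np.int32(20)), (array([343., 196.]), np.int32(26)), (array([207., 241.]), np.int32(285)), (array([210., 303.]), np.int32(380))]
top [(array([359., 241.]), np.int32(183)), (array([293., 246.]), np.int32(170))]
```

```bash
cat >> h.py <<'E'
def plan(p,yaw=None):
    "shift (units of 150 mm, tool axes) to TCP p; turn (units of 60 deg) to tool-y world angle yaw deg"
    s=arm.read_state();r=R.from_quat(s["eef_rot"]);M=r.as_matrix()
    y0=np.degrees(np.arctan2(M[1,1],M[0,1]));y=y0 if yaw is None else yaw
    d=(y-y0+180)%360-180
    if yaw is not None:
        a=np.radians(y);G=np.c_[[np.sin(a)*-1*-1,-np.cos(a),0],[np.cos(a),np.sin(a),0],[0,0,-1]]
        G[:,0]=np.cross(G[:,1],G[:,2]);rv=R.from_matrix(M.T@G).as_rotvec(degrees=True)/60
    else: rv=np.zeros(3)
    print("t",s["t"].__round__(2),"tcp",s["eef_pos"].round(4),"yaw",y0.round(1),"j",np.degrees(s["qpos"]).round(1),"op",round(s["opening"]*85.4,1),"ff",round(float(s["finger_force"]),1),"F",s["force"].round(1),"T",s["torque"].round(2))
    print("shift",(M.T@(np.array(p)-s["eef_pos"])/.15).round(3),"turn",rv.round(3))
E
python3 - <<'E'
from h import *
plan([.6156,.1668,.13],118)
print("knob",tri((190,130),(165,272)),"fence",tri((203,157),(194,208)),"bottle",tri((341,115),(178,96)))
E
```

```text
t 0.8 tcp [0.1748 0.5479 0.2086] yaw 72.3 j [71.2 18.3 89.6 -0.  72.  -1.1] op 85.4 ff 0.0 F [0.7 0.6 0.1] T [-0.   -0.02  0.01]
shift [-3.572 -1.527  0.524] turn [ 0.     0.    -0.762]
knob [0.36604967 0.28355863 0.12184739] fence [0.4527465  0.20860788 0.09788502] bottle [0.77733021 0.25817273 0.17989092]
```

Emit:
{"op": "carry_out", "data": {
  "commands": [-0.4,-0.17,0,0,0,0,-0.8,-0.34,0,0,0,0,-0.893,-0.382,0,0,0,0],
  "claw": 60
}}

```text
t: 1.18
eef_pos: [0.2869, 0.4504, 0.2087]
eef_rot: [0.155, 0.988, -0.0, 0.0]
force: [-0.3, -0.3, -0.2]
opening: 0.699
finger_force: 0.0
```

Emit:
{"op": "carry_out", "data": {
  "commands": [-0.4,-0.17,0,0,0,0,-0.8,-0.34,0,0,0,0,-0.893,-0.382,0,0,0,0]
}}

```text
t: 1.55
eef_pos: [0.3974, 0.355, 0.2087]
eef_rot: [0.155, 0.988, -0.0, 0.0]
force: [-0.6, 1.1, -1.0]
opening: 0.703
finger_force: 0.0
```

Emit:
{"op": "carry_out", "data": {
  "commands": [-0.4,-0.17,0,0,0,0,-0.8,-0.34,0,0,0,0,-0.893,-0.382,0,0,0,0]
}}

```text
t: 1.92
eef_pos: [0.5076, 0.2597, 0.2084]
eef_rot: [0.155, 0.988, -0.0, 0.0]
force: [0.7, 0.7, 1.4]
opening: 0.7
finger_force: 0.0
```

Emit:
{"op": "carry_out", "data": {
  "commands": [-0.4,-0.17,0,0,0,0,-0.8,-0.34,0,0,0,0,-0.893,-0.382,0,0,0,0]
}}

```text
t: 2.3
eef_pos: [0.6173, 0.1648, 0.208]
eef_rot: [0.155, 0.988, -0.0, -0.0]
force: [-0.6, 0.7, -0.3]
opening: 0.699
finger_force: 0.0
```

Emit:
{"op": "carry_out", "data": {
  "commands": [0,0,0.1,0,0,-0.17,0,0,0.2,0,0,-0.34,0,0,0.3,0,0,-0.51,0,0,0.4,0,0,-0.68,0,0,0.4,0,0,-0.762]
}}

```text
t: 2.92
eef_pos: [0.6137, 0.1676, 0.147]
eef_rot: [-0.244, 0.97, 0.0, -0.002]
force: [-0.0, 0.2, 0.6]
opening: 0.701
finger_force: 0.0
```

```bash
python3 -c "
from h import *
plan([.6156,.1668,.029],118)"
```

```text
t 2.92 tcp [0.6137 0.1676 0.147 ] yaw 118.3 j [ 1.420e+01  2.630e+01  8.630e+01  1.000e-01  6.770e+01 -1.041e+02] op 59.8 ff 0.0 F [-0.   0.2  0.6] T [-0.04 -0.04 -0.03]
shift [-0.011 -0.012  0.787] turn [ 0.002 -0.003  0.005]
```

Emit:
{"op": "carry_out", "data": {
  "commands": [-0.011,-0.012,0.2,0,0,0,-0.011,-0.012,0.4,0,0,0,-0.011,-0.012,0.6,0,0,0,-0.011,-0.012,0.787,0,0,0,-0.011,-0.012,0.787,0,0,0]
}}

```text
t: 3.55
eef_pos: [0.6154, 0.1664, 0.0284]
eef_rot: [-0.243, 0.97, 0.0, -0.003]
force: [-0.2, 0.5, -0.2]
opening: 0.705
finger_force: 0.0
```

Emit:
{"op": "carry_out", "data": {
  "commands": [0,0,0,0,0,0,0,0,0,0,0,0,0,0,0,0,0,0,0,0,0,0,0,0,0,0,0,0,0,0],
  "claw": 30
}}

```text
t: 4.18
eef_pos: [0.6178, 0.1691, 0.033]
eef_rot: [-0.241, 0.97, 0.002, 0.001]
force: [-3.1, 7.3, 3.4]
opening: 0.395
finger_force: 59.2
```

Run:
```python
from h import *
plan([.6156,.1668,.029],118)
a=get_image("side")[60:260,200:360];b=get_image("top")[100:240,150:350]
cv2.imwrite("pics/c.png",np.vstack([cv2.resize(a,(400,300+200))[:300],cv2.resize(b,(400,280))])[:,:,::-1])
```

```text
t 4.17 tcp [0.6178 0.1691 0.033 ] yaw 117.9 j [  14.1   32.4   93.7    0.4   53.8 -104. ] op 33.8 ff 59.2 F [-3.1  7.3  3.4] T [ 1.33  0.68 -0.04]
shift [ 0.02  -0.007  0.026] turn [ 0.004  0.004 -0.001]
```

View pics/c.png

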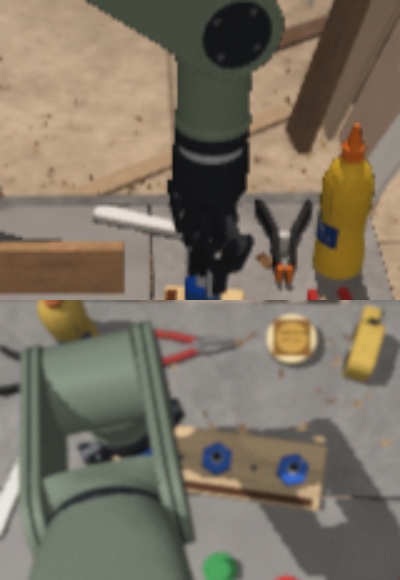

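The picture shows the gripper down on nut 1 (hidden behind the arm in the top view). It gripped with 59 N, but at 33.8 mm opening, so I'll try one turn and watch the torque.

Emit:
{"op": "carry_out", "data": {
  "commands": [0,0,0.002,0,0,0.17,0,0,0.004,0,0,0.34,0,0,0.006,0,0,0.51,0,0,0.008,0,0,0.68,0,0,0.0095,0,0,0.85]
}}

```text
t: 4.9
eef_pos: [0.618, 0.1662, 0.0315]
eef_rot: [0.202, 0.979, 0.0, 0.001]
force: [-3.3, -2.2, 3.5]
opening: 0.395
finger_force: 59.6
```

Run:
```python
from h import *
plan([.6156,.1668,.029],118)
```

```text
t 4.9 tcp [0.618  0.1662 0.0315] yaw 66.7 j [ 14.   32.5  93.8  -0.   53.7 -52.7] op 33.7 ff 59.6 F [-3.3 -2.2  3.5] T [-0.25  0.52  0.09]
shift [ 0.016 -0.002  0.017] turn [ 0.     0.001 -0.854]
```

Emit:
{"op": "carry_out", "data": {
  "commands": [0,0,0.002,0,0,0.17,0,0,0.004,0,0,0.34,0,0,0.006,0,0,0.51,0,0,0.008,0,0,0.68,0,0,0.0095,0,0,0.85]
}}

```text
t: 5.52
eef_pos: [0.6158, 0.1641, 0.03]
eef_rot: [0.604, 0.797, -0.002, -0.0]
force: [-8.3, -6.1, 7.6]
opening: 0.392
finger_force: 61.0
```

Emit:
{"op": "carry_out", "data": {
  "commands": [0,0,0.002,0,0,0.17,0,0,0.004,0,0,0.34,0,0,0.006,0,0,0.51,0,0,0.008,0,0,0.68,0,0,0.0095,0,0,0.85]
}}

```text
t: 6.15
eef_pos: [0.6127, 0.1644, 0.0285]
eef_rot: [0.888, 0.46, -0.005, -0.001]
force: [-13.1, -4.5, 11.9]
opening: 0.399
finger_force: 62.4
```

Emit:
{"op": "carry_out", "data": {
  "commands": [0,0,0.002,0,0,0.17,0,0,0.004,0,0,0.34,0,0,0.006,0,0,0.51,0,0,0.008,0,0,0.68,0,0,0.0095,0,0,0.85]
}}

```text
t: 6.78
eef_pos: [0.6111, 0.1669, 0.0271]
eef_rot: [0.999, 0.032, -0.006, -0.001]
force: [-17.3, 3.9, 14.3]
opening: 0.393
finger_force: 63.1
```

Emit:
{"op": "carry_out", "data": {
  "commands": [0,0,0.002,0,0,0.17,0,0,0.004,0,0,0.34,0,0,0.006,0,0,0.51,0,0,0.007,0,0,0.6,0,0,0.007,0,0,0.6]
}}

```text
t: 7.4
eef_pos: [0.6115, 0.169, 0.0265]
eef_rot: [0.961, -0.276, -0.006, -0.0]
force: [-18.0, 9.0, 14.0]
opening: 0.399
finger_force: 63.3
```

Run:
```python
from h import *
plan([.6156,.1668,.029],118)
```

```text
t 7.4 tcp [0.6115 0.169  0.0265] yaw -122.1 j [ 14.2  32.7  94.3   0.5  53.6 136. ] op 34.1 ff 63.3 F [-18.   9.  14.] T [1.47 2.97 0.14]
shift [ 0.031 -0.002 -0.017] turn [0.013 0.004 1.999]
```

Emit:
{"op": "carry_out", "data": {
  "commands": [0,0,0,0,0,0,0,0,0,0,0,0,0,0,0,0,0,0],
  "claw": 60
}}

```text
t: 7.78
eef_pos: [0.6188, 0.1657, 0.0244]
eef_rot: [0.961, -0.276, 0.001, -0.0]
force: [0.1, -0.9, -0.3]
opening: 0.701
finger_force: 0.0
```

Emit:
{"op": "carry_out", "data": {
  "commands": [0,0,0,0,0,-0.17,0,0,0,0,0,-0.34,0,0,0,0,0,-0.51,0,0,0,0,0,-0.68,0,0,0,0,0,-0.85]
}}

```text
t: 8.4
eef_pos: [0.6184, 0.1655, 0.0238]
eef_rot: [0.986, 0.168, 0.0, -0.0]
force: [0.3, 0.1, -0.4]
opening: 0.702
finger_force: 0.0
```

Emit:
{"op": "carry_out", "data": {
  "commands": [0,0,0,0,0,-0.15,0,0,0,0,0,-0.15,0,0,0,0,0,-0.15]
}}

```text
t: 8.78
eef_pos: [0.6181, 0.1657, 0.0237]
eef_rot: [0.971, 0.241, 0.0, -0.0]
force: [-0.1, 0.2, -0.6]
opening: 0.707
finger_force: 0.0
```

Run:
```python
from h import *
plan([.6148,.1667,.022],-62.1)
```

```text
t 8.78 tcp [0.6181 0.1657 0.0237] yaw -62.1 j [14.  33.  94.1  0.  52.9 76.1] op 60.4 ff 0.0 F [-0.1  0.2 -0.6] T [-0.05 -0.05 -0.04]
shift [-0.016 -0.016  0.011] turn [ 0. -0. -0.]
```

Emit:
{"op": "carry_out", "data": {
  "commands": [-0.016,-0.016,0,0,0,0,-0.016,-0.016,0,0,0,0]
}}

```text
t: 9.02
eef_pos: [0.6143, 0.1669, 0.0237]
eef_rot: [0.97, 0.242, -0.0, -0.0]
force: [0.1, 0.1, -0.5]
opening: 0.702
finger_force: 0.0
```

Emit:
{"op": "carry_out", "data": {
  "commands": [0,0,0,0,0,0,0,0,0,0,0,0,0,0,0,0,0,0,0,0,0,0,0,0],
  "claw": 30
}}

```text
t: 9.52
eef_pos: [0.6144, 0.1673, 0.0244]
eef_rot: [0.97, 0.242, 0.0, -0.0]
force: [-3.2, 1.5, 6.7]
opening: 0.411
finger_force: 59.4
```

Emit:
{"op": "carry_out", "data": {
  "commands": [0,0,0.001,0,0,0.13,0,0,0.003,0,0,0.26,0,0,0.005,0,0,0.39,0,0,0.006,0,0,0.5,0,0,0.006,0,0,0.5]
}}

```text
t: 10.15
eef_pos: [0.6144, 0.1674, 0.024]
eef_rot: [1.0, -0.017, 0.0, -0.0]
force: [-2.5, 1.6, 8.2]
opening: 0.417
finger_force: 60.3
```

Run:
```python
from h import *
plan([.6148,.1667,.022],-92.1)
```

```text
t 10.15 tcp [0.6144 0.1674 0.024 ] yaw -91.9 j [ 14.2  32.8  94.6   0.   52.7 106.1] op 35.6 ff 60.3 F [-2.5  1.6  8.2] T [0.39 0.63 0.46]
shift [0.003 0.005 0.014] turn [-0.001 -0.     0.003]
```

Emit:
{"op": "carry_out", "data": {
  "commands": [0,0,0,0,0,0.1,0,0,0,0,0,0.1,0,0,0,0,0,0.1]
}}

```text
t: 10.52
eef_pos: [0.6144, 0.1674, 0.024]
eef_rot: [0.998, -0.069, 0.0, -0.0]
force: [-3.8, 0.8, 8.2]
opening: 0.415
finger_force: 60.0
```

Run:
```python
from h import *
plan([.6148,.1667,.022],-92.1)
```

```text
t 10.53 tcp [0.6144 0.1674 0.024 ] yaw -97.9 j [1.420e+01 3.280e+01 9.460e+01 1.000e-01 5.270e+01 1.121e+02] op 35.5 ff 60.0 F [-3.8  0.8  8.2] T [0.42 0.55 0.39]
shift [0.003 0.005 0.013] turn [-0.001 -0.    -0.097]
```

Emit:
{"op": "carry_out", "data": {
  "commands": [0,0,0,0,0,0,0,0,0,0,0,0,0,0,0,0,0,0],
  "claw": 60
}}

```text
t: 10.9
eef_pos: [0.6147, 0.1666, 0.0225]
eef_rot: [0.998, -0.07, -0.0, 0.0]
force: [0.3, -0.3, 0.2]
opening: 0.706
finger_force: 0.0
```

Emit:
{"op": "carry_out", "data": {
  "commands": [0,0,-0.3,0,0,0,0,0,-0.6,0,0,-0.1,0,0,-0.75,0,0,-0.27,0,0,-0.75,0,0,-0.44,0,0,-0.75,0,0,-0.61]
}}

```text
t: 11.52
eef_pos: [0.6148, 0.1667, 0.1357]
eef_rot: [0.968, 0.25, 0.0, 0.0]
force: [-0.0, 0.1, -1.1]
opening: 0.702
finger_force: 0.0
```

Emit:
{"op": "carry_out", "data": {
  "commands": [0,0,0,0,0,-0.17,0,0,0,0,0,-0.34,0,0,0,0,0,-0.51,0,0,0,0,0,-0.68,0,0,0,0,0,-0.85]
}}

```text
t: 12.15
eef_pos: [0.6147, 0.1666, 0.1351]
eef_rot: [0.766, 0.642, -0.0, -0.0]
force: [0.6, -0.1, 1.0]
opening: 0.702
finger_force: 0.0
```

Emit:
{"op": "carry_out", "data": {
  "commands": [0,0,0,0,0,-0.17,0,0,0,0,0,-0.34,0,0,0,0,0,-0.51,0,0,0,0,0,-0.68,0,0,0,0,0,-0.85]
}}

```text
t: 12.78
eef_pos: [0.6146, 0.1666, 0.135]
eef_rot: [0.415, 0.91, -0.0, -0.0]
force: [0.1, 0.6, -0.9]
opening: 0.7
finger_force: 0.0
```

Emit:
{"op": "carry_out", "data": {
  "commands": [0,0,0,0,0,-0.17,0,0,0,0,0,-0.34,0,0,0,0,0,-0.51,0,0,0,0,0,-0.68,0,0,0,0,0,-0.85]
}}

```text
t: 13.4
eef_pos: [0.6147, 0.1666, 0.1351]
eef_rot: [-0.017, 1.0, -0.0, -0.0]
force: [0.3, 0.5, -0.5]
opening: 0.701
finger_force: 0.0
```

Run:
```python
from h import *
plan([.6024,.0682,.1],144.4)
```

```text
t 13.4 tcp [0.6147 0.1666 0.1351] yaw 91.9 j [ 14.1  26.7  87.3  -0.   66.  -77.8] op 59.9 ff 0.0 F [ 0.3  0.5 -0.5] T [ 0.02 -0.06 -0.02]
shift [ 0.104 -0.653  0.234] turn [-0.    -0.    -0.874]
```

Emit:
{"op": "carry_out", "data": {
  "commands": [0.04,-0.25,0,0,0,-0.17,0.08,-0.5,0,0,0,-0.34,0.104,-0.653,0,0,0,-0.51,0.104,-0.653,0,0,0,-0.68,0.104,-0.653,0,0,0,-0.85]
}}

```text
t: 14.02
eef_pos: [0.6018, 0.0678, 0.1352]
eef_rot: [-0.445, 0.895, 0.0, -0.0]
force: [-0.3, -0.1, 1.0]
opening: 0.706
finger_force: 0.0
```

Emit:
{"op": "carry_out", "data": {
  "commands": [0,0,0,0,0,-0.024,0,0,0,0,0,-0.024]
}}

```text
t: 14.28
eef_pos: [0.6018, 0.0684, 0.1352]
eef_rot: [-0.454, 0.891, 0.0, -0.0]
force: [0.3, 1.4, -1.1]
opening: 0.703
finger_force: 0.0
```

Run:
```python
from h import *
plan([.6024,.0682,.032],144.4)
ims={"top":get_image("top")}
c=ims["top"][140:215,185:330];cv2.imwrite("pics/d.png",cv2.resize(c,None,fx=5,fy=5,interpolation=cv2.INTER_CUBIC)[:,:,::-1])
```

```text
t 14.28 tcp [0.6018 0.0684 0.1352] yaw 143.9 j [   5.4   24.1   91.8    0.    64.2 -138.5] op 60.0 ff 0.0 F [ 0.3  1.4 -1.1] T [ 0.02 -0.03 -0.02]
shift [-0.001 -0.004  0.688] turn [ 0.     0.    -0.008]
```

View pics/d.png

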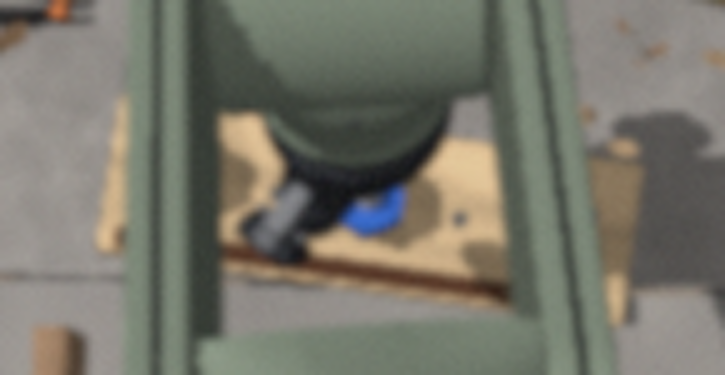

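The arm covers nut 1 and most of nut 2, whose blue edge shows at crop (375,215), where it should be. I'll go down and grip.

Emit:
{"op": "carry_out", "data": {
  "commands": [0,-0.004,0.2,0,0,0,0,-0.004,0.4,0,0,0,0,-0.004,0.6,0,0,0,0,-0.004,0.688,0,0,0,0,-0.004,0.688,0,0,0]
}}

```text
t: 14.95
eef_pos: [0.602, 0.0682, 0.0315]
eef_rot: [-0.454, 0.891, 0.0, -0.001]
force: [-0.2, 1.1, 0.4]
opening: 0.705
finger_force: 0.0
```

Emit:
{"op": "carry_out", "data": {
  "commands": [0,0,0,0,0,0,0,0,0,0,0,0,0,0,0,0,0,0,0,0,0,0,0,0],
  "claw": 30
}}

```text
t: 15.45
eef_pos: [0.6026, 0.0688, 0.0342]
eef_rot: [-0.454, 0.891, 0.0, 0.001]
force: [-1.5, 1.9, 4.9]
opening: 0.383
finger_force: 58.6
```

Run:
```python
from h import *
plan([.6024,.0682,.032],144.4)
```

```text
t 15.45 tcp [0.6026 0.0688 0.0342] yaw 144.0 j [ 5.400e+00  2.980e+01  9.850e+01  1.000e-01  5.160e+01 -1.387e+02] op 32.7 ff 58.6 F [-1.5  1.9  4.9] T [0.31 0.49 0.04]
shift [ 0.004 -0.001  0.015] turn [-0.001  0.002 -0.006]
```

Emit:
{"op": "carry_out", "data": {
  "commands": [0,0,0.002,0,0,0.17,0,0,0.004,0,0,0.34,0,0,0.006,0,0,0.51,0,0,0.008,0,0,0.68,0,0,0.0095,0,0,0.85]
}}

```text
t: 16.08
eef_pos: [0.6029, 0.0683, 0.0328]
eef_rot: [-0.024, 1.0, 0.0, 0.001]
force: [-2.5, -0.5, 5.0]
opening: 0.384
finger_force: 58.8
```

Emit:
{"op": "carry_out", "data": {
  "commands": [0,0,0.002,0,0,0.17,0,0,0.004,0,0,0.34,0,0,0.006,0,0,0.51,0,0,0.008,0,0,0.68,0,0,0.0095,0,0,0.85]
}}

```text
t: 16.7
eef_pos: [0.6027, 0.0677, 0.0314]
eef_rot: [0.409, 0.913, 0.0, 0.001]
force: [-2.9, -1.2, 5.0]
opening: 0.385
finger_force: 59.0
```

Emit:
{"op": "carry_out", "data": {
  "commands": [0,0,0.002,0,0,0.17,0,0,0.004,0,0,0.34,0,0,0.006,0,0,0.51,0,0,0.008,0,0,0.68,0,0,0.0095,0,0,0.85]
}}

```text
t: 17.32
eef_pos: [0.6022, 0.0676, 0.0299]
eef_rot: [0.762, 0.648, 0.0, 0.001]
force: [-3.4, -2.7, 5.9]
opening: 0.384
finger_force: 59.5
```

Emit:
{"op": "carry_out", "data": {
  "commands": [0,0,0.002,0,0,0.17,0,0,0.004,0,0,0.34,0,0,0.006,0,0,0.51,0,0,0.008,0,0,0.68,0,0,0.0095,0,0,0.85]
}}

```text
t: 17.95
eef_pos: [0.6017, 0.0679, 0.0285]
eef_rot: [0.967, 0.257, -0.0, 0.0]
force: [-5.1, -0.2, 7.2]
opening: 0.386
finger_force: 59.8
```

Emit:
{"op": "carry_out", "data": {
  "commands": [0,0,0.002,0,0,0.17,0,0,0.004,0,0,0.34,0,0,0.006,0,0,0.51,0,0,0.008,0,0,0.68,0,0,0.0095,0,0,0.85]
}}

```text
t: 18.58
eef_pos: [0.6016, 0.0683, 0.0273]
eef_rot: [0.983, -0.184, -0.0, -0.0]
force: [-4.6, 1.4, 8.6]
opening: 0.383
finger_force: 61.3
```

Run:
```python
from h import *
plan([.6024,.0682,.025],144.4)
```

```text
t 18.57 tcp [0.6016 0.0683 0.0273] yaw -111.2 j [  5.4  30.3  98.9   0.   50.8 116.6] op 32.7 ff 61.3 F [-4.6  1.4  8.6] T [0.11 0.91 0.22]
shift [ 0.005 -0.001  0.015] turn [0.    0.    1.739]
```

Turn 20° more and then a little past.

Emit:
{"op": "carry_out", "data": {
  "commands": [0,0,0.001,0,0,0.1,0,0,0.002,0,0,0.2,0,0,0.003,0,0,0.3,0,0,0.003,0,0,0.3]
}}

```text
t: 19.08
eef_pos: [0.6017, 0.0685, 0.027]
eef_rot: [0.943, -0.333, -0.0, -0.0]
force: [-4.9, 1.9, 8.9]
opening: 0.377
finger_force: 62.0
```

Run:
```python
from h import *
plan([.6024,.0682,.025],144.4)
```

```text
t 19.07 tcp [0.6017 0.0685 0.027 ] yaw -128.9 j [  5.4  30.3  98.9   0.   50.8 134.3] op 32.2 ff 62.0 F [-4.9  1.9  8.9] T [0.17 0.88 0.28]
shift [ 0.005 -0.001  0.014] turn [-0.     0.     1.445]
```

Emit:
{"op": "carry_out", "data": {
  "commands": [0,0,0,0,0,0.05,0,0,0,0,0,0.1,0,0,0,0,0,0.12,0,0,0,0,0,0.12]
}}

```text
t: 19.58
eef_pos: [0.6017, 0.0686, 0.027]
eef_rot: [0.92, -0.391, -0.0, -0.0]
force: [-5.4, 1.6, 8.3]
opening: 0.387
finger_force: 62.6
```

Run:
```python
from h import *
plan([.6024,.0682,.025],144.4)
```

```text
t 19.57 tcp [0.6017 0.0686 0.027 ] yaw -136.0 j [  5.4  30.3  99.    0.   50.8 141.4] op 33.0 ff 62.6 F [-5.4  1.6  8.3] T [0.21 0.92 0.49]
shift [ 0.005 -0.001  0.013] turn [-0.     0.     1.326]
```

Emit:
{"op": "carry_out", "data": {
  "commands": [0,0,0,0,0,0,0,0,0,0,0,0,0,0,0,0,0,0],
  "claw": 60
}}

```text
t: 19.95
eef_pos: [0.6026, 0.068, 0.0247]
eef_rot: [0.92, -0.392, 0.0, -0.0]
force: [0.1, -0.3, -0.0]
opening: 0.705
finger_force: 0.0
```

Emit:
{"op": "carry_out", "data": {
  "commands": [0,0,-0.3,0,0,0,0,0,-0.6,0,0,-0.1,0,0,-0.75,0,0,-0.27,0,0,-0.75,0,0,-0.44,0,0,-0.75,0,0,-0.61]
}}

```text
t: 20.58
eef_pos: [0.6026, 0.068, 0.1375]
eef_rot: [0.997, -0.08, 0.0, -0.0]
force: [0.4, -0.3, -0.2]
opening: 0.707
finger_force: 0.0
```

Emit:
{"op": "carry_out", "data": {
  "commands": [0,0,0,0,0,-0.17,0,0,0,0,0,-0.34,0,0,0,0,0,-0.51,0,0,0,0,0,-0.68,0,0,0,0,0,-0.85]
}}

```text
t: 21.2
eef_pos: [0.6024, 0.068, 0.1369]
eef_rot: [0.934, 0.357, -0.0, -0.0]
force: [-1.4, 0.2, 0.3]
opening: 0.706
finger_force: 0.0
```

Emit:
{"op": "carry_out", "data": {
  "commands": [0,0,0,0,0,-0.17,0,0,0,0,0,-0.34,0,0,0,0,0,-0.51,0,0,0,0,0,-0.68,0,0,0,0,0,-0.85]
}}

```text
t: 21.82
eef_pos: [0.6024, 0.068, 0.1368]
eef_rot: [0.69, 0.724, -0.0, -0.0]
force: [0.6, 0.5, 0.4]
opening: 0.702
finger_force: 0.0
```

Emit:
{"op": "carry_out", "data": {
  "commands": [0,0,0,0,0,-0.17,0,0,0,0,0,-0.34,0,0,0,0,0,-0.51,0,0,0,0,0,-0.68,0,0,0,0,0,-0.85]
}}

```text
t: 22.45
eef_pos: [0.6024, 0.068, 0.1369]
eef_rot: [0.311, 0.95, 0.0, -0.0]
force: [-0.5, 1.3, 0.2]
opening: 0.702
finger_force: 0.0
```

Run:
```python
from h import *
plan([.5899,-.0313,.135],122.3)
```

```text
t 22.45 tcp [0.6024 0.068  0.1369] yaw 53.8 j [  5.4  24.   91.6   0.   64.4 -48.4] op 59.9 ff 0.0 F [-0.5  1.3  0.2] T [ 0.01  0.03 -0.01]
shift [-0.324 -0.583  0.012] turn [ 0.    -0.    -1.142]
```

Emit:
{"op": "carry_out", "data": {
  "commands": [-0.13,-0.24,0,0,0,-0.17,-0.26,-0.47,0,0,0,-0.34,-0.324,-0.583,0,0,0,-0.51,-0.324,-0.583,0,0,0,-0.68,-0.324,-0.583,0,0,0,-0.85]
}}

```text
t: 23.08
eef_pos: [0.5893, -0.0317, 0.1369]
eef_rot: [-0.128, 0.992, 0.0, 0.0]
force: [-0.6, -0.7, 0.3]
opening: 0.699
finger_force: 0.0
```

Emit:
{"op": "carry_out", "data": {
  "commands": [0,0,0,0,0,-0.15,0,0,0,0,0,-0.292,0,0,0,0,0,-0.292]
}}

```text
t: 23.45
eef_pos: [0.5894, -0.0312, 0.1369]
eef_rot: [-0.275, 0.962, 0.0, -0.0]
force: [0.6, 0.1, 0.7]
opening: 0.7
finger_force: 0.0
```

Run:
```python
from h import *
plan([.5899,-.0313,.032],122.3)
```

```text
t 23.45 tcp [ 0.5894 -0.0312  0.1369] yaw 121.9 j [  -4.1   22.7   93.8    0.    63.5 -126. ] op 59.8 ff 0.0 F [0.6 0.1 0.7] T [-0.01 -0.03 -0.02]
shift [-0.003 -0.003  0.699] turn [ 0.     0.    -0.007]
```

Emit:
{"op": "carry_out", "data": {
  "commands": [-0.003,-0.003,0.2,0,0,0,-0.003,-0.003,0.4,0,0,0,-0.003,-0.003,0.6,0,0,0,-0.003,-0.003,0.699,0,0,0,-0.003,-0.003,0.699,0,0,0]
}}

```text
t: 24.08
eef_pos: [0.5895, -0.0312, 0.0314]
eef_rot: [-0.275, 0.961, 0.0, -0.001]
force: [-0.1, 0.8, 0.6]
opening: 0.703
finger_force: 0.0
```

Emit:
{"op": "carry_out", "data": {
  "commands": [0,0,0,0,0,0,0,0,0,0,0,0,0,0,0,0,0,0,0,0,0,0,0,0],
  "claw": 30
}}

```text
t: 24.58
eef_pos: [0.5914, -0.0309, 0.035]
eef_rot: [-0.275, 0.961, -0.0, 0.002]
force: [-1.8, 2.2, 6.7]
opening: 0.354
finger_force: 3.6
```

Emit:
{"op": "carry_out", "data": {
  "commands": [0,0,0.002,0,0,0.17,0,0,0.004,0,0,0.34,0,0,0.006,0,0,0.51,0,0,0.008,0,0,0.68,0,0,0.0095,0,0,0.85]
}}

```text
t: 25.2
eef_pos: [0.591, -0.032, 0.0335]
eef_rot: [0.168, 0.986, -0.0, 0.002]
force: [-2.4, -1.8, 6.9]
opening: 0.351
finger_force: 3.9
```

Run:
```python
from h import *
plan([.5899,-.0313,.032],122.3)
```

```text
t 25.2 tcp [ 0.591  -0.032   0.0335] yaw 70.7 j [-4.200e+00  2.880e+01  1.007e+02 -1.000e-01  5.030e+01 -7.480e+01] op 30.0 ff 3.9 F [-2.4 -1.8  6.9] T [-0.43  0.49  0.05]
shift [0.008 0.002 0.01 ] turn [-0.002  0.003 -0.86 ]
```

Emit:
{"op": "carry_out", "data": {
  "commands": [0,0,0,0,0,0,0,0,0,0,0,0,0,0,0.02,0,0,0,0,0,0.02,0,0,0],
  "claw": 55
}}

```text
t: 25.7
eef_pos: [0.5896, -0.0312, 0.0273]
eef_rot: [0.165, 0.986, 0.0, -0.0]
force: [0.1, 0.3, 0.5]
opening: 0.644
finger_force: 0.0
```

Emit:
{"op": "carry_out", "data": {
  "commands": [0,0,0,0,0,0,0,0,0,0,0,0,0,0,0,0,0,0,0,0,0,0,0,0],
  "claw": 20
}}

```text
t: 26.2
eef_pos: [0.5899, -0.0311, 0.0281]
eef_rot: [0.165, 0.986, 0.0, 0.0]
force: [-1.1, 1.6, 5.8]
opening: 0.428
finger_force: 59.7
```

Run:
```python
from h import *
plan([.5899,-.0313,.032],122.3)
```

```text
t 26.2 tcp [ 0.5899 -0.0311  0.0281] yaw 71.0 j [ -4.1  29.1 101.    0.   49.9 -75.1] op 36.6 ff 59.7 F [-1.1  1.6  5.8] T [0.2  0.27 0.04]
shift [-0.    -0.002 -0.026] turn [ 0.     0.    -0.855]
```

Emit:
{"op": "carry_out", "data": {
  "commands": [0,0,0.002,0,0,0.17,0,0,0.004,0,0,0.34,0,0,0.006,0,0,0.51,0,0,0.008,0,0,0.68,0,0,0.0095,0,0,0.85]
}}

```text
t: 26.82
eef_pos: [0.5899, -0.0311, 0.0267]
eef_rot: [0.576, 0.817, 0.0, -0.0]
force: [-1.8, 0.8, 6.1]
opening: 0.43
finger_force: 60.1
```

Emit:
{"op": "carry_out", "data": {
  "commands": [0,0,0.002,0,0,0.17,0,0,0.004,0,0,0.34,0,0,0.006,0,0,0.51,0,0,0.008,0,0,0.68,0,0,0.0095,0,0,0.85]
}}

```text
t: 27.45
eef_pos: [0.5898, -0.0311, 0.0253]
eef_rot: [0.872, 0.49, 0.0, -0.0]
force: [-1.9, 0.7, 4.6]
opening: 0.426
finger_force: 60.1
```

Emit:
{"op": "carry_out", "data": {
  "commands": [0,0,0.002,0,0,0.17,0,0,0.004,0,0,0.34,0,0,0.006,0,0,0.51,0,0,0.008,0,0,0.68,0,0,0.0095,0,0,0.85]
}}

```text
t: 28.08
eef_pos: [0.5899, -0.0311, 0.0239]
eef_rot: [0.998, 0.067, 0.0, -0.0]
force: [-2.2, 0.8, 6.0]
opening: 0.428
finger_force: 60.2
```

Run:
```python
from h import *
plan([.5899,-.0313,.032],122.3)
```

```text
t 28.07 tcp [ 0.5899 -0.0311  0.0239] yaw -82.3 j [ -4.1  29.4 101.2   0.   49.3  78.2] op 36.5 ff 60.2 F [-2.2  0.8  6. ] T [0.17 0.34 0.1 ]
shift [ 0.     0.002 -0.054] turn [-0.    0.    2.59]
```

Emit:
{"op": "carry_out", "data": {
  "commands": [0,0,0.002,0,0,0.17,0,0,0.004,0,0,0.34,0,0,0.006,0,0,0.51,0,0,0.008,0,0,0.68,0,0,0.0095,0,0,0.85]
}}

```text
t: 28.7
eef_pos: [0.5899, -0.0311, 0.0229]
eef_rot: [0.93, -0.369, 0.0, 0.0]
force: [-2.9, 1.4, 8.5]
opening: 0.429
finger_force: 62.2
```

Run:
```python
from h import *
plan([.5899,-.0313,.032],122.3)
```

```text
t 28.7 tcp [ 0.5899 -0.0311  0.0229] yaw -133.3 j [ -4.1  29.5 101.3  -0.   49.2 129.1] op 36.6 ff 62.2 F [-2.9  1.4  8.5] T [0.22 0.5  0.45]
shift [ 0.001  0.001 -0.061] turn [-0.    -0.     1.741]
```

Emit:
{"op": "carry_out", "data": {
  "commands": [0,0,0,0,0,0.1,0,0,0,0,0,0.2,0,0,0,0,0,0.2]
}}

```text
t: 29.08
eef_pos: [0.5899, -0.031, 0.0228]
eef_rot: [0.887, -0.461, 0.0, 0.0]
force: [-2.6, 1.6, 6.9]
opening: 0.427
finger_force: 61.7
```

Run:
```python
from h import *
plan([.5899,-.0313,.032],122.3)
```

```text
t 29.07 tcp [ 0.5899 -0.031   0.0228] yaw -144.9 j [ -4.1  29.5 101.3  -0.   49.2 140.8] op 36.5 ff 61.7 F [-2.6  1.6  6.9] T [0.29 0.42 0.31]
shift [ 0.001  0.001 -0.061] turn [-0.    -0.     1.546]
```

Emit:
{"op": "carry_out", "data": {
  "commands": [0,0,0,0,0,0,0,0,0,0,0,0,0,0,0,0,0,0],
  "claw": 60
}}

```text
t: 29.45
eef_pos: [0.5899, -0.0313, 0.0218]
eef_rot: [0.887, -0.462, -0.0, 0.0]
force: [0.3, 0.7, 0.4]
opening: 0.702
finger_force: 0.0
```

Emit:
{"op": "carry_out", "data": {
  "commands": [0,0,-0.3,0,0,0,0,0,-0.6,0,0,-0.1,0,0,-0.9,0,0,-0.27,0,0,-0.9,0,0,-0.44,0,0,-0.9,0,0,-0.61]
}}

```text
t: 30.08
eef_pos: [0.5902, -0.0314, 0.1578]
eef_rot: [0.988, -0.157, 0.001, -0.0]
force: [-0.2, 0.5, -0.3]
opening: 0.702
finger_force: 0.0
```

Emit:
{"op": "carry_out", "data": {
  "commands": [0,0,0,0,0,-0.17,0,0,0,0,0,-0.34,0,0,0,0,0,-0.51,0,0,0,0,0,-0.68,0,0,0,0,0,-0.85]
}}

```text
t: 30.7
eef_pos: [0.5899, -0.0313, 0.1568]
eef_rot: [0.959, 0.283, -0.0, -0.0]
force: [-0.5, 0.5, -0.1]
opening: 0.699
finger_force: 0.0
```

Run:
```python
from h import *
plan([.4476,-.2055,.15],-20)
```

```text
t 30.7 tcp [ 0.5899 -0.0313  0.1568] yaw -57.1 j [-4.2 21.8 92.1  0.  66.1 52.9] op 59.7 ff 0.0 F [-0.5  0.5 -0.1] T [ 0.04 -0.01  0.01]
shift [-1.427  0.459  0.046] turn [-0.     0.    -0.618]
```

Emit:
{"op": "carry_out", "data": {
  "commands": [-0.35,0.115,0,0,0,0,-0.713,0.23,0,0,0,0,-0.713,0.23,0,0,0,0]
}}

```text
t: 31.08
eef_pos: [0.516, -0.12, 0.157]
eef_rot: [0.96, 0.279, -0.001, -0.0]
force: [-0.5, 0.3, 0.6]
opening: 0.705
finger_force: 0.0
```

Emit:
{"op": "carry_out", "data": {
  "commands": [-0.35,0.115,0,0,0,0,-0.713,0.23,0,0,0,0,-0.713,0.23,0,0,0,0]
}}

```text
t: 31.45
eef_pos: [0.4456, -0.2063, 0.1571]
eef_rot: [0.96, 0.278, -0.0, 0.0]
force: [0.1, 0.6, 0.1]
opening: 0.703
finger_force: 0.0
```

Run:
```python
from fit import *
ims={n:get_image(n) for n in("side","top")}
for i,p in enumerate([[.6148,.1674,.043],[.6024,.0682,.043],[.5899,-.0311,.043]]):
    q,th,f=fit(ims,np.array(p),"blue",hexa,ths=(0,.35,.7));print("nut",i+1,q.round(4),round(np.degrees(th)%60,1),round(f,1))
for n in ims:
    m=(colour(ims[n],"red")>.55).astype(np.uint8);k,_,st,c=cv2.connectedComponentsWithStats(m)
    print(n,[(c[i].round(1),st[i,4]) for i in range(1,k) if st[i,4]>15])
plan([.4476,-.2055,.03])
cv2.imwrite("pics/e.png",np.vstack([cv2.resize(ims["side"],(400,300)),cv2.resize(ims["top"],(400,300))])[:,:,::-1])
```

```text
nut 1 [0.6156 0.167  0.0406] 28.2 64.9
nut 2 [0.6034 0.0679 0.04  ] 54.1 72.6
nut 3 [ 0.5909 -0.0321  0.0411] 52.8 86.2
side [(array([270.2,   4.3]), np.int32(46)), (array([276.9,  87.1]), np.int32(614)), (array([340. , 182.7]), np.int32(49)), (array([328.6, 189.5]), np.int32(98)), (array([343. , 196.5]), np.int32(28)), (array([196.3, 241.4]), np.int32(65)), (array([210.3, 302.7]), np.int32(391))]
top [(array([461.9, 201. ]), np.int32(27)), (array([464.3, 207.1]), np.int32(46)), (array([358.6, 241. ]), np.int32(198)), (array([285.8, 254.8]), np.int32(189))]
t 31.55 tcp [ 0.4476 -0.2045  0.1572] yaw -57.5 j [-2.590e+01  1.320e+01  1.048e+02  1.000e-01  6.190e+01  3.150e+01] op 60.1 ff 0.0 F [ 0.4  0.6 -0.3] T [-0.   -0.01  0.03]
shift [-0.004  0.005  0.848] turn [0. 0. 0.]
```

View pics/e.png

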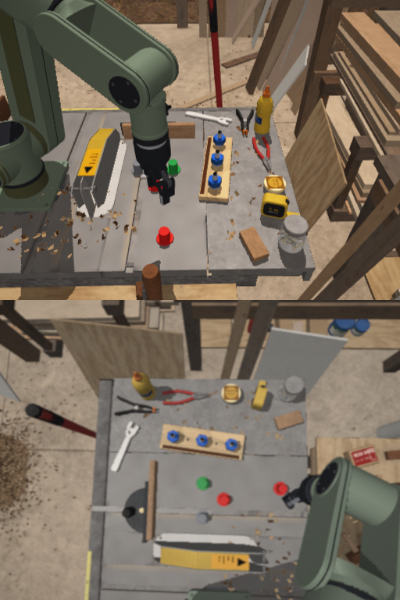

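Picture: all three nuts sit lower (fits give z of 40.6, 40.0 and 41.1 mm, and turns of about 270°, 270° and 250° mod 60). Cap A has been knocked to top pixel (286,255). Cap B is still at top (359,241), next to the gripper, so I'll grasp that one now.

Run:
```python
from h import *
plan([.4466,-.2048,.008],-57.5)
```

```text
t 31.55 tcp [ 0.4476 -0.2045  0.1572] yaw -57.5 j [-2.590e+01  1.320e+01  1.048e+02  1.000e-01  6.190e+01  3.150e+01] op 60.1 ff 0.0 F [ 0.4  0.6 -0.3] T [-0.   -0.01  0.03]
shift [-0.008 -0.002  0.995] turn [ 0.    -0.001  0.   ]
```

Emit:
{"op": "carry_out", "data": {
  "commands": [0,0,0.25,0,0,0,0,0,0.5,0,0,0,0,0,0.75,0,0,0,0,0,0.9,0,0,0,0,0,0.9,0,0,0]
}}

```text
t: 32.17
eef_pos: [0.4469, -0.2029, 0.0205]
eef_rot: [0.96, 0.282, -0.001, -0.001]
force: [-0.3, -0.7, -0.1]
opening: 0.7
finger_force: 0.0
```

Run:
```python
from h import *
plan([.4466,-.2048,.008],-57.5)
```

```text
t 32.17 tcp [ 0.4469 -0.2029  0.0205] yaw -57.3 j [-25.8  22.7 114.8   0.   42.7  31.5] op 59.8 ff 0.0 F [-0.3 -0.7 -0.1] T [ 0.02  0.01 -0.04]
shift [-0.008  0.01   0.083] turn [-0.003  0.002  0.003]
```

Emit:
{"op": "carry_out", "data": {
  "commands": [-0.008,0.01,0.083,0,0,0,-0.008,0.01,0.083,0,0,0,-0.008,0.01,0.083,0,0,0]
}}

```text
t: 32.55
eef_pos: [0.4471, -0.2067, 0.0101]
eef_rot: [0.96, 0.281, 0.0, 0.0]
force: [-0.4, -0.4, 1.2]
opening: 0.7
finger_force: 0.0
```

Emit:
{"op": "carry_out", "data": {
  "commands": [0,0,0,0,0,0,0,0,0,0,0,0,0,0,0,0,0,0,0,0,0,0,0,0,0,0,0,0,0,0],
  "claw": 15
}}

```text
t: 33.17
eef_pos: [0.4468, -0.2066, 0.0105]
eef_rot: [0.96, 0.28, 0.0, 0.0]
force: [-1.0, 1.2, 6.5]
opening: 0.294
finger_force: 58.6
```

Run:
```python
from h import *
plan([.4466,-.2048,.008],-57.5)
```

```text
t 33.17 tcp [ 0.4468 -0.2066  0.0105] yaw -57.4 j [-26.2  23.6 115.3   0.   41.   31.3] op 25.1 ff 58.6 F [-1.   1.2  6.5] T [0.1  0.2  0.03]
shift [ 0.005 -0.011  0.017] turn [ 0.001 -0.001  0.001]
```

Emit:
{"op": "carry_out", "data": {
  "commands": [0,0,-0.25,0,0,0,0,0,-0.5,0,0,0,0,0,-0.75,0,0,0,0,0,-1,0,0,0,0,0,-1,0,0,0]
}}

```text
t: 33.8
eef_pos: [0.4484, -0.2074, 0.1626]
eef_rot: [0.96, 0.281, 0.003, 0.002]
force: [0.4, -0.1, -0.4]
opening: 0.292
finger_force: 59.0
```

Run:
```python
from h import *
plan([.6016,.0679,.16],-57.5)
```

```text
t 33.8 tcp [ 0.4484 -0.2074  0.1626] yaw -57.4 j [-26.2  12.9 104.3   0.   62.3  31.3] op 24.9 ff 59.0 F [ 0.4 -0.1 -0.4] T [-0.03  0.   -0.01]
shift [ 1.849 -0.996  0.018] turn [ 0.006 -0.004  0.001]
```

Emit:
{"op": "carry_out", "data": {
  "commands": [0.3,-0.16,0,0,0,0,0.6,-0.32,0,0,0,0,0.925,-0.498,0,0,0,0,0.925,-0.498,0,0,0,0]
}}

```text
t: 34.3
eef_pos: [0.5239, -0.0659, 0.1581]
eef_rot: [0.959, 0.283, -0.001, -0.001]
force: [-0.5, -0.3, -0.5]
opening: 0.292
finger_force: 59.1
```

Emit:
{"op": "carry_out", "data": {
  "commands": [0.3,-0.16,0,0,0,0,0.6,-0.32,0,0,0,0,0.925,-0.498,0,0,0,0,0.925,-0.498,0,0,0,0,0.925,-0.498,0,0,0,0]
}}

```text
t: 34.92
eef_pos: [0.5988, 0.0677, 0.1585]
eef_rot: [0.96, 0.28, -0.001, 0.0]
force: [-0.4, -0.1, -0.9]
opening: 0.29
finger_force: 59.1
```

Run:
```python
from fit import *
plan([.6016,.0679,.11],-57.5)
ims={n:get_image(n) for n in("side","top")}
cv2.imwrite("pics/f.png",cv2.resize(ims["side"][110:280,190:340],None,fx=3.5,fy=3.5,interpolation=cv2.INTER_CUBIC)[:,:,::-1])
```

```text
t 34.92 tcp [0.5988 0.0677 0.1585] yaw -57.4 j [ 5.4 22.8 90.2 -0.  67.2 62.8] op 24.8 ff 59.1 F [-0.4 -0.1 -0.9] T [-0.01  0.03  0.02]
shift [0.017 0.009 0.323] turn [-0.001  0.003  0.001]
```

View pics/f.png

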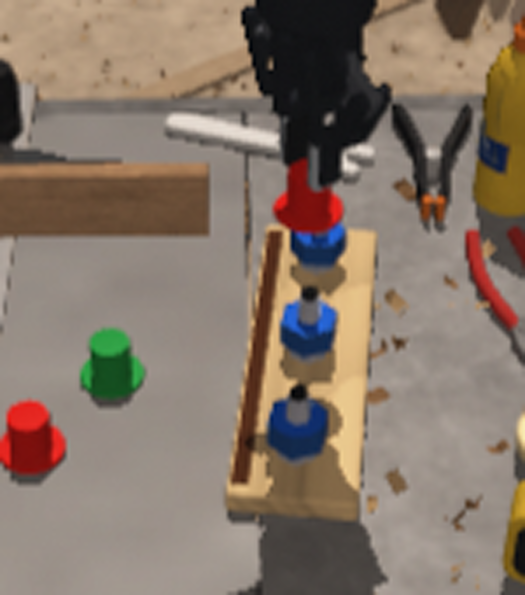

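Cap B hangs upright in the gripper at crop (310,200), above stud 2 as projected; red cap A is on the table at crop (32,440). Now lower it.

Emit:
{"op": "carry_out", "data": {
  "commands": [0.017,0.009,0.16,0,0,0,0.017,0.009,0.323,0,0,0,0.017,0.009,0.323,0,0,0,0.017,0.009,0.323,0,0,0]
}}

```text
t: 35.52
eef_pos: [0.6032, 0.0683, 0.1122]
eef_rot: [0.96, 0.28, 0.001, 0.0]
force: [0.5, -0.3, -0.2]
opening: 0.296
finger_force: 59.1
```

Run:
```python
from fit import *
plan([.6016,.0679,.0635],-57.5)
ims={n:get_image(n) for n in("side","top")}
p,th,f=fit({"side":ims["side"]},np.array([.6022,.0683,.116]),"red",lambda th:cap());print(p,f)
```

```text
t 35.52 tcp [0.6032 0.0683 0.1122] yaw -57.5 j [ 5.4 25.3 93.4  0.  61.2 62.9] op 25.3 ff 59.1 F [ 0.5 -0.3 -0.2] T [ 0.04 -0.01  0.03]
shift [-0.011 -0.004  0.325] turn [ 0.001 -0.001  0.   ]
[0.60621623 0.10105704 0.09061023] 67.88155364990234
```

Emit:
{"op": "carry_out", "data": {
  "commands": [0,0,0,0,0,0,0,0,0,0,0,0]
}}

```text
t: 35.88
eef_pos: [0.6031, 0.0691, 0.1117]
eef_rot: [0.96, 0.281, 0.0, 0.0]
force: [-0.3, 0.1, -0.8]
opening: 0.292
finger_force: 59.1
```

Run:
```python
from fit import *
plan([.6016,.0679,.0635],-57.5)
```

```text
t 35.88 tcp [0.6031 0.0691 0.1117] yaw -57.4 j [ 5.5 25.3 93.4  0.  61.2 62.9] op 25.0 ff 59.1 F [-0.3  0.1 -0.8] T [-0.02  0.01 -0.1 ]
shift [-0.013  0.002  0.321] turn [ 0.    -0.001  0.002]
```

Emit:
{"op": "carry_out", "data": {
  "commands": [-0.013,0.002,0.05,0,0,0,-0.013,0.002,0.12,0,0,0,-0.013,0.002,0.19,0,0,0,-0.013,0.002,0.25,0,0,0,-0.013,0.002,0.25,0,0,0]
}}

```text
t: 36.5
eef_pos: [0.6008, 0.0677, 0.0725]
eef_rot: [0.96, 0.281, -0.001, -0.0]
force: [0.2, 0.1, -0.1]
opening: 0.291
finger_force: 59.1
```

Run:
```python
from fit import *
plan([.6016,.0679,.0635],-57.5)
```

```text
t 36.5 tcp [0.6008 0.0677 0.0725] yaw -57.4 j [ 5.3 27.4 96.3  0.  56.4 62.7] op 24.8 ff 59.1 F [ 0.2  0.1 -0.1] T [ 0.02 -0.04  0.  ]
shift [0.005 0.002 0.06 ] turn [-0.001  0.002  0.001]
```

Emit:
{"op": "carry_out", "data": {
  "commands": [0.003,0,0.02,0,0,0,0.003,0,0.04,0,0,0,0.003,0,0.055,0,0,0,0.003,0,0.07,0,0,0,0.003,0,0.075,0,0,0]
}}

```text
t: 37.12
eef_pos: [0.6025, 0.0682, 0.0645]
eef_rot: [0.96, 0.281, 0.001, 0.0]
force: [-3.5, -0.4, 11.6]
opening: 0.292
finger_force: 61.4
```

Run:
```python
from fit import *
plan([.6016,.0679,.0635],-57.5)
```

```text
t 37.12 tcp [0.6025 0.0682 0.0645] yaw -57.4 j [ 5.4 27.9 96.8  0.  55.2 62.8] op 25.0 ff 61.4 F [-3.5 -0.4 11.6] T [-0.03  0.55  0.03]
shift [-0.006 -0.002  0.007] turn [ 0.001 -0.002  0.001]
```

Emit:
{"op": "carry_out", "data": {
  "commands": [0,0,0.015,0,0,0,0,0,0.03,0,0,0,0,0,0.03,0,0,0]
}}

```text
t: 37.5
eef_pos: [0.6029, 0.0684, 0.0641]
eef_rot: [0.96, 0.281, 0.003, 0.0]
force: [-9.0, -0.3, 30.2]
opening: 0.29
finger_force: 64.6
```

Emit:
{"op": "carry_out", "data": {
  "commands": [0,0,0,0,0,0,0,0,0,0,0,0,0,0,0,0,0,0],
  "claw": 60
}}

```text
t: 37.88
eef_pos: [0.6016, 0.068, 0.0574]
eef_rot: [0.96, 0.281, -0.0, -0.0]
force: [-0.6, 0.2, 0.4]
opening: 0.704
finger_force: 0.0
```

Emit:
{"op": "carry_out", "data": {
  "commands": [0,0,-0.2,0,0,0,0,0,-0.4,0,0,0,0,0,-0.65,0,0,0,0,0,-0.65,0,0,0]
}}

```text
t: 38.38
eef_pos: [0.6038, 0.0682, 0.1581]
eef_rot: [0.96, 0.281, 0.003, 0.001]
force: [0.3, -0.6, 0.1]
opening: 0.704
finger_force: 0.0
```

Run:
```python
from fit import *
plan([.5899,-.0311,.16],-67)
ims={n:get_image(n) for n in("side","top")}
for p0 in([.6022,.0683,.072],tri((197,242),(286,255))):
    p,th,f=fit(ims,np.array(p0),"red",lambda th:cap());print(p0,p,f)
for n in ims:
    m=(colour(ims[n],"red")>.55).astype(np.uint8);k,_,st,c=cv2.connectedComponentsWithStats(m)
    print(n,[(c[i].round(1),st[i,4]) for i in range(1,k) if st[i,4]>15])
```

```text
t 38.38 tcp [0.6038 0.0682 0.1581] yaw -57.4 j [ 5.4 23.  90.   0.  66.7 62.8] op 60.1 ff 0.0 F [ 0.3 -0.6  0.1] T [ 0.03 -0.03  0.  ]
shift [-0.434  0.508 -0.013] turn [ 0.002 -0.005  0.16 ]
[0.6022, 0.0683, 0.072] [0.60259809 0.06783778 0.07288415] 118.94377136230469
[ 0.40176832 -0.01291146 -0.01214552] [ 0.40176832 -0.01291146 -0.01214552] nan
side [(array([340.1, 182.8]), np.int32(50)), (array([328.5, 189.4]), np.int32(97)), (array([278.2, 195.5]), np.int32(261)), (array([343. , 196.4]), np.int32(27)), (array([198.3, 235.3]), np.int32(283))]
top [(array([258.1, 180.7]), np.int32(130)), (array([461.4, 201.2]), np.int32(27)), (array([464.5, 207.1]), np.int32(44))]fit.py:24: RuntimeWarning: invalid value encountered in divide
  d=T[n][0];T[n]=(np.clip(d/np.percentile(d,95),0,1),x0,y0)
```

Emit:
{"op": "carry_out", "data": {
  "commands": [-0.2,0.25,0,0,0,0.08,-0.434,0.508,0,0,0,0.16,-0.434,0.508,0,0,0,0.16,-0.434,0.508,0,0,0,0.16,-0.434,0.508,0,0,0,0.16]
}}

```text
t: 39.1
eef_pos: [0.5878, -0.0302, 0.1547]
eef_rot: [0.98, 0.2, -0.001, -0.0]
force: [0.1, -0.0, 0.2]
opening: 0.705
finger_force: 0.0
```

Run:
```python
from fit import *
plan([.5899,-.0311,.0215],-67)
ims={n:get_image(n) for n in("side","top")}
u=np.array([198.3,235.3]);print([(z,onz("side",u,z)) for z in(.016,)])
```

```text
t 39.1 tcp [ 0.5878 -0.0302  0.1547] yaw -66.9 j [-4.1 21.7 92.5  0.  65.8 62.8] op 60.2 ff 0.0 F [ 0.1 -0.   0.2] T [-0.   -0.04 -0.01]
shift [0.011 0.012 0.888] turn [-0.001  0.001  0.001]
[(0.016, array([ 0.4066062 , -0.01660538]))]
```

Emit:
{"op": "carry_out", "data": {
  "commands": [0.008,0.008,0.25,0,0,0,0.008,0.008,0.5,0,0,0,0.008,0.008,0.75,0,0,0,0.008,0.008,0.888,0,0,0,0.008,0.008,0.888,0,0,0]
}}

```text
t: 39.83
eef_pos: [0.5883, -0.0311, 0.0206]
eef_rot: [0.98, 0.2, -0.002, -0.001]
force: [-0.2, -0.3, 0.9]
opening: 0.702
finger_force: 0.0
```

Emit:
{"op": "carry_out", "data": {
  "commands": [0,0,0,0,0,0,0,0,0,0,0,0,0,0,0,0,0,0,0,0,0,0,0,0,0,0,0,0,0,0],
  "claw": 20
}}

```text
t: 40.45
eef_pos: [0.5902, -0.031, 0.024]
eef_rot: [0.98, 0.199, 0.001, -0.001]
force: [-2.0, 4.7, 6.7]
opening: 0.42
finger_force: 59.6
```

Emit:
{"op": "carry_out", "data": {
  "commands": [0,0,0,0,0,0.03,0,0,0,0,0,0.06,0,0,0,0,0,0.06]
}}

```text
t: 40.83
eef_pos: [0.5902, -0.031, 0.024]
eef_rot: [0.986, 0.169, 0.001, -0.0]
force: [-2.5, 3.7, 6.3]
opening: 0.416
finger_force: 59.7
```

Run:
```python
from fit import *
plan([.5899,-.0311,.0215],-67)
```

```text
t 40.83 tcp [ 0.5902 -0.031   0.024 ] yaw -70.5 j [-4.200e+00  2.940e+01  1.013e+02  1.000e-01  4.920e+01  6.630e+01] op 35.5 ff 59.7 F [-2.5  3.7  6.3] T [0.81 0.33 0.41]
shift [-0.002 -0.     0.017] turn [ 0.    -0.002 -0.059]
```

Emit:
{"op": "carry_out", "data": {
  "commands": [0,0,0,0,0,0.05,0,0,0.001,0,0,0.1,0,0,0.002,0,0,0.15,0,0,0.002,0,0,0.2,0,0,0.002,0,0,0.2]
}}

```text
t: 41.45
eef_pos: [0.5902, -0.0311, 0.0239]
eef_rot: [0.998, 0.065, 0.001, -0.0]
force: [-2.1, 4.1, 8.1]
opening: 0.418
finger_force: 60.3
```

Run:
```python
from fit import *
plan([.5899,-.0311,.0215],-67)
```

```text
t 41.45 tcp [ 0.5902 -0.0311  0.0239] yaw -82.5 j [-4.200e+00  2.940e+01  1.013e+02  1.000e-01  4.920e+01  7.830e+01] op 35.7 ff 60.3 F [-2.1  4.1  8.1] T [0.71 0.37 0.45]
shift [-0.002 -0.     0.016] turn [ 0.    -0.002 -0.259]
```

Emit:
{"op": "carry_out", "data": {
  "commands": [0,0,0,0,0,0,0,0,0,0,0,0,0,0,0,0,0,0],
  "claw": 60
}}

```text
t: 41.82
eef_pos: [0.5898, -0.0322, 0.0219]
eef_rot: [0.998, 0.064, 0.0, 0.0]
force: [-0.3, 0.2, 0.4]
opening: 0.701
finger_force: 0.0
```

Emit:
{"op": "carry_out", "data": {
  "commands": [0,0,-0.3,0,0,0,0,0,-0.6,0,0,0,0,0,-0.9,0,0,0,0,0,-0.9,0,0,0]
}}

```text
t: 42.32
eef_pos: [0.5922, -0.0323, 0.161]
eef_rot: [0.998, 0.064, 0.004, 0.001]
force: [-1.0, -0.3, -0.7]
opening: 0.701
finger_force: 0.0
```

Emit:
{"op": "carry_out", "data": {
  "commands": [0.4,0.35,0,0,0,0,0.8,0.7,0,0,0,0,0.8,0.7,0,0,0,0,0.8,0.7,0,0,0,0]
}}

```text
t: 42.82
eef_pos: [0.7228, -0.1223, 0.1538]
eef_rot: [0.998, 0.063, -0.001, -0.0]
force: [0.4, -0.3, -1.3]
opening: 0.703
finger_force: 0.0
```

Run:
```python
from fit import *
ims={n:get_image(n) for n in("side","top")}
for n in ims:
    m=(colour(ims[n],"red")>.55).astype(np.uint8);k,_,st,c=cv2.connectedComponentsWithStats(m)
    print(n,[(c[i].round(1),st[i,4]) for i in range(1,k) if st[i,4]>15])
plan([.4066,-.0166,.15])
try: print(fit(ims,np.array([.4066,-.0166,.018]),"red",lambda th:cap()))
except Exception as e: print(e)
cv2.imwrite("pics/g.png",np.vstack([cv2.resize(ims["side"],(400,300)),cv2.resize(ims["top"],(400,300))])[:,:,::-1])
```

```text
side [(array([278.4, 109.1]), np.int32(325)), (array([327.7, 188.2]), np.int32(87)), (array([278.2, 195.5]), np.int32(261)), (array([198.3, 235.3]), np.int32(283))]
top [(array([257.9, 178.5]), np.int32(192)), (array([461.5, 201.2]), np.int32(26)), (array([464.6, 207.1]), np.int32(47)), (array([285.9, 254.8]), np.int32(191))]
t 42.92 tcp [ 0.7211 -0.1205  0.155 ] yaw -82.6 j [-10.4  34.6  70.4   0.   75.3  72.2] op 60.0 ff 0.0 F [-0.2  0.1 -0.9] T [0.03 0.02 0.01]
shift [-1.99  -0.955  0.041] turn [0. 0. 0.]
(array([ 0.40542477, -0.01102585,  0.01813466]), np.float64(0.03843942865836984), np.float64(6.529242515563965))
```

View pics/g.png

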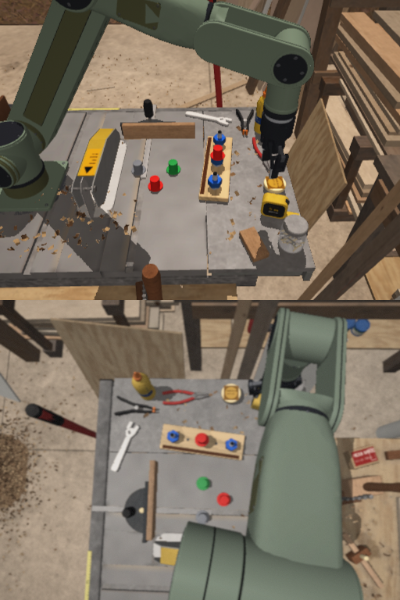

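Picture: cap B sits on stud 2 (side crop (218,155)). Cap A is at top (285.9,254.8) and fits at (0.405,-0.011,0.018), the right height. Only two red caps are visible.

Emit:
{"op": "carry_out", "data": {
  "commands": [-0.3,-0.15,0,0,0,0,-0.663,-0.318,0,0,0,0,-0.663,-0.318,0,0,0,0]
}}

```text
t: 43.3
eef_pos: [0.6099, -0.0836, 0.1558]
eef_rot: [0.998, 0.065, -0.004, -0.001]
force: [1.3, -0.8, -0.6]
opening: 0.698
finger_force: 0.0
```

Emit:
{"op": "carry_out", "data": {
  "commands": [-0.35,-0.16,0,0,0,0,-0.663,-0.318,0,0,0,0,-0.663,-0.318,0,0,0,0]
}}

```text
t: 43.68
eef_pos: [0.5086, -0.0501, 0.1571]
eef_rot: [0.998, 0.065, -0.001, -0.0]
force: [0.6, -0.7, 0.3]
opening: 0.706
finger_force: 0.0
```

Emit:
{"op": "carry_out", "data": {
  "commands": [-0.35,-0.16,0,0,0,0,-0.663,-0.318,0,0,0,0,-0.663,-0.318,0,0,0,0,-0.663,-0.318,0,0,0,0,-0.663,-0.318,0,0,0,0]
}}

```text
t: 44.3
eef_pos: [0.4097, -0.0173, 0.1572]
eef_rot: [0.998, 0.064, 0.001, 0.0]
force: [-0.5, 0.0, 0.7]
opening: 0.702
finger_force: 0.0
```

Run:
```python
from fit import *
plan([.405,-.0108,.03],-82.6)
```

```text
t 44.3 tcp [ 0.4097 -0.0173  0.1572] yaw -82.6 j [ -4.    5.9 114.1   0.   59.9  78.6] op 60.0 ff 0.0 F [-0.5  0.   0.7] T [-0.02 -0.02  0.01]
shift [-0.027 -0.048  0.848] turn [ 0.    -0.002 -0.   ]
```

Emit:
{"op": "carry_out", "data": {
  "commands": [-0.027,-0.048,0.25,0,0,0,-0.027,-0.048,0.5,0,0,0,-0.027,-0.048,0.75,0,0,0,-0.027,-0.048,0.848,0,0,0,-0.027,-0.048,0.848,0,0,0]
}}

```text
t: 44.92
eef_pos: [0.4031, -0.0106, 0.0286]
eef_rot: [0.998, 0.064, -0.001, -0.0]
force: [-0.1, -0.3, -0.1]
opening: 0.7
finger_force: 0.0
```

Run:
```python
from fit import *
plan([.405,-.0108,.01],-82.6)
```

```text
t 44.92 tcp [ 0.4031 -0.0106  0.0286] yaw -82.6 j [ -3.1  15.8 125.2   0.   39.1  79.5] op 59.8 ff 0.0 F [-0.1 -0.3 -0.1] T [-0.03 -0.02 -0.02]
shift [0.013 0.003 0.124] turn [-0.001  0.002 -0.001]
```

Emit:
{"op": "carry_out", "data": {
  "commands": [0.009,0.002,0.124,0,0,0,0.009,0.002,0.124,0,0,0,0.009,0.002,0.124,0,0,0]
}}

```text
t: 45.3
eef_pos: [0.4052, -0.0106, 0.0119]
eef_rot: [0.998, 0.064, 0.001, 0.0]
force: [0.1, -0.1, 0.3]
opening: 0.701
finger_force: 0.0
```

Run:
```python
from fit import *
plan([.405,-.0108,.01],-82.6)
```

```text
t 45.3 tcp [ 0.4052 -0.0106  0.0119] yaw -82.6 j [ -3.1  17.6 126.2   0.   36.1  79.5] op 59.9 ff 0.0 F [ 0.1 -0.1  0.3] T [-0.02  0.03 -0.03]
shift [-0.001  0.001  0.012] turn [ 0.    -0.002 -0.   ]
```

Emit:
{"op": "carry_out", "data": {
  "commands": [0,0,0,0,0,0,0,0,0,0,0,0,0,0,0,0,0,0,0,0,0,0,0,0,0,0,0,0,0,0],
  "claw": 15
}}

```text
t: 45.92
eef_pos: [0.4061, -0.0103, 0.0134]
eef_rot: [0.998, 0.064, 0.002, -0.0]
force: [-2.1, 2.2, 20.5]
opening: 0.175
finger_force: 10.4
```

Run:
```python
from fit import *
plan([.405,-.0108,.01],-82.6)
```

```text
t 45.92 tcp [ 0.4061 -0.0103  0.0134] yaw -82.6 j [-3.100e+00  1.740e+01  1.262e+02  1.000e-01  3.620e+01  7.950e+01] op 14.9 ff 10.4 F [-2.1  2.2 20.5] T [ 0.31  0.46 -0.11]
shift [-0.008  0.002  0.023] turn [ 0.    -0.004 -0.001]
```

Emit:
{"op": "carry_out", "data": {
  "commands": [0,0,-0.25,0,0,0,0,0,-0.5,0,0,0,0,0,-0.75,0,0,0,0,0,-1,0,0,0,0,0,-1,0,0,0]
}}

```text
t: 46.55
eef_pos: [0.4062, -0.0106, 0.1639]
eef_rot: [0.998, 0.064, 0.004, 0.0]
force: [0.2, 0.7, -0.6]
opening: 0.178
finger_force: 0.0
```

Run:
```python
from fit import *
plan([.6148,.1674,.16],-82.6)
```

```text
t 46.55 tcp [ 0.4062 -0.0106  0.1639] yaw -82.6 j [ -3.1   5.  114.1   0.   60.5  79.5] op 15.2 ff 0.0 F [ 0.2  0.7 -0.6] T [-0.02 -0.02  0.08]
shift [ 1.532 -0.998  0.036] turn [ 0.001 -0.007 -0.   ]
```

The grip closed too high and slipped off the cap top, so look again.

Emit:
{"op": "carry_out", "data": {
  "commands": [0.5,0,0,0,0,0,0.8,-0.6,0,0,0,0,0.8,-0.6,0,0,0,0,0.8,-0.6,0,0,0,0],
  "claw": 60
}}

```text
t: 47.05
eef_pos: [0.5119, 0.0963, 0.1595]
eef_rot: [0.998, 0.066, -0.001, -0.0]
force: [0.2, -0.1, 0.0]
opening: 0.699
finger_force: 0.0
```

Run:
```python
from fit import *
ims={n:get_image(n) for n in("side","top")}
for n in ims:
    m=(colour(ims[n],"red")>.55).astype(np.uint8);k,_,st,c=cv2.connectedComponentsWithStats(m)
    print(n,[(c[i].round(1),st[i,4]) for i in range(1,k) if st[i,4]>15])
for I in (ims,{"side":ims["side"]}): print(fit(I,np.array([.405,-.011,.018]),"red",lambda th:cap()))
plan([.405,-.0108,.16],-82.6)
```

```text
side [(array([269.9,   4.4]), np.int32(41)), (array([276.9,  87.1]), np.int32(612)), (array([340. , 182.7]), np.int32(49)), (array([328.5, 189.4]), np.int32(97)), (array([278.2, 195.5]), np.int32(261)), (array([343. , 196.5]), np.int32(28)), (array([198.3, 235.3]), np.int32(283))]
top [(array([462.3, 200.9]), np.int32(24)), (array([464.2, 207.2]), np.int32(45)), (array([289.2, 254.2]), np.int32(89))]
(array([ 0.40645273, -0.01641925,  0.02364195]), np.float64(-0.33760867365670894), np.float64(94.49992370605469))
(array([ 0.40552033, -0.01115761,  0.0186831 ]), np.float64(0.00554347804286674), np.float64(4.269185543060303))
t 47.15 tcp [0.5106 0.094  0.1598] yaw -82.6 j [  9.2  15.5 101.1  -0.   63.5  91.7] op 59.4 ff 0.0 F [ 0.3  0.8 -0. ] T [0.01 0.05 0.06]
shift [-0.788  0.602  0.001] turn [0.    0.003 0.001]
```

Emit:
{"op": "carry_out", "data": {
  "commands": [-0.4,0.3,0,0,0,0,-0.788,0.602,0,0,0,0,-0.788,0.602,0,0,0,0,-0.788,0.602,0,0,0,0]
}}

```text
t: 47.65
eef_pos: [0.4038, -0.0122, 0.161]
eef_rot: [0.998, 0.062, -0.0, 0.0]
force: [-0.7, 0.1, -0.2]
opening: 0.705
finger_force: 0.0
```

Emit:
{"op": "carry_out", "data": {
  "commands": [0,0,0.25,0,0,0,0,0,0.5,0,0,0,0,0,0.75,0,0,0,0,0,0.85,0,0,0,0,0,0.85,0,0,0]
}}

```text
t: 48.28
eef_pos: [0.4055, -0.0104, 0.0325]
eef_rot: [0.998, 0.064, -0.001, -0.0]
force: [0.0, 0.1, 0.6]
opening: 0.7
finger_force: 0.0
```

Run:
```python
from fit import *
plan([.405,-.0108,.0065],-82.6)
```

```text
t 48.27 tcp [ 0.4055 -0.0104  0.0325] yaw -82.6 j [ -3.1  15.6 124.6   0.   39.9  79.5] op 59.8 ff 0.0 F [0.  0.1 0.6] T [-0.04  0.07 -0.02]
shift [-0.003  0.002  0.174] turn [-0.001  0.003 -0.   ]
```

Emit:
{"op": "carry_out", "data": {
  "commands": [-0.003,0.002,0.1,0,0,0,-0.003,0.002,0.174,0,0,0,-0.003,0.002,0.174,0,0,0,-0.003,0.002,0.174,0,0,0]
}}

```text
t: 48.78
eef_pos: [0.4061, -0.0109, 0.0079]
eef_rot: [0.998, 0.064, 0.001, 0.0]
force: [0.5, -0.9, 0.1]
opening: 0.701
finger_force: 0.0
```

Emit:
{"op": "carry_out", "data": {
  "commands": [0,0,0,0,0,0,0,0,0,0,0,0,0,0,0,0,0,0,0,0,0,0,0,0,0,0,0,0,0,0],
  "claw": 15
}}

```text
t: 49.4
eef_pos: [0.4059, -0.011, 0.0083]
eef_rot: [0.998, 0.064, 0.001, 0.0]
force: [-1.6, 0.2, 7.6]
opening: 0.307
finger_force: 58.6
```

Run:
```python
from fit import *
plan([.405,-.0108,.0065],-82.6)
```

```text
t 49.4 tcp [ 0.4059 -0.011   0.0083] yaw -82.6 j [ -3.2  18.  126.3   0.   35.6  79.4] op 26.2 ff 58.6 F [-1.6  0.2  7.6] T [ 0.04  0.19 -0.04]
shift [-0.006 -0.002  0.012] turn [ 0.    -0.001 -0.   ]
```

Emit:
{"op": "carry_out", "data": {
  "commands": [0,0,-0.25,0,0,0,0,0,-0.5,0,0,0,0,0,-0.75,0,0,0,0,0,-1,0,0,0,0,0,-1,0,0,0]
}}

```text
t: 50.02
eef_pos: [0.4076, -0.0111, 0.1602]
eef_rot: [0.998, 0.064, 0.003, 0.0]
force: [-0.3, -0.0, -0.7]
opening: 0.304
finger_force: 59.0
```

Run:
```python
from fit import *
plan([.6152,.1676,.16],-82.6)
```

```text
t 50.02 tcp [ 0.4076 -0.0111  0.1602] yaw -82.6 j [ -3.2   5.4 114.3   0.   59.9  79.4] op 25.9 ff 59.0 F [-0.3 -0.  -0.7] T [-0.03  0.08 -0.04]
shift [ 1.526 -1.003  0.01 ] turn [ 0.001 -0.007 -0.   ]
```

Emit:
{"op": "carry_out", "data": {
  "commands": [0.3,-0.2,0,0,0,0,0.55,-0.36,0,0,0,0,0.763,-0.502,0,0,0,0,0.763,-0.502,0,0,0,0]
}}

```text
t: 50.52
eef_pos: [0.5103, 0.0798, 0.1558]
eef_rot: [0.998, 0.065, -0.001, -0.0]
force: [0.0, -0.7, -0.7]
opening: 0.303
finger_force: 59.1
```

Emit:
{"op": "carry_out", "data": {
  "commands": [0.3,-0.2,0,0,0,0,0.55,-0.36,0,0,0,0,0.763,-0.502,0,0,0,0,0.763,-0.502,0,0,0,0,0.763,-0.502,0,0,0,0]
}}

```text
t: 51.15
eef_pos: [0.6116, 0.1668, 0.1564]
eef_rot: [0.998, 0.064, -0.002, 0.0]
force: [-0.7, -0.1, -0.5]
opening: 0.305
finger_force: 59.2
```

Run:
```python
from fit import *
plan([.6152,.1676,.11],-82.6)
```

```text
t 51.15 tcp [0.6116 0.1668 0.1564] yaw -82.6 j [14.2 25.7 85.8 -0.  68.7 96.9] op 26.0 ff 59.2 F [-0.7 -0.1 -0.5] T [ 0.01 -0.03  0.04]
shift [ 0.025 -0.003  0.309] turn [ 0.001  0.003 -0.   ]
```

Grip is still firm (59 N). Part of the offset is transient, so I'll settle while descending.

Emit:
{"op": "carry_out", "data": {
  "commands": [0.012,-0.003,0.16,0,0,0,0.012,-0.003,0.309,0,0,0,0.012,-0.003,0.309,0,0,0,0.012,-0.003,0.309,0,0,0,0.012,-0.003,0.309,0,0,0]
}}

```text
t: 51.78
eef_pos: [0.6154, 0.1684, 0.1126]
eef_rot: [0.998, 0.064, 0.001, -0.0]
force: [-0.2, -0.4, -0.5]
opening: 0.306
finger_force: 59.2
```

Run:
```python
from fit import *
plan([.6152,.1676,.0705],-82.6)
```

```text
t 51.77 tcp [0.6154 0.1684 0.1126] yaw -82.6 j [14.3 27.8 88.9  0.  63.1 96.9] op 26.2 ff 59.2 F [-0.2 -0.4 -0.5] T [-0.03 -0.03  0.02]
shift [-0.003  0.005  0.28 ] turn [-0.    -0.002 -0.   ]
```

Emit:
{"op": "carry_out", "data": {
  "commands": [-0.002,0.004,0.06,0,0,0,-0.002,0.004,0.13,0,0,0,-0.002,0.004,0.2,0,0,0,-0.002,0.004,0.27,0,0,0,-0.002,0.004,0.27,0,0,0]
}}

```text
t: 52.4
eef_pos: [0.6144, 0.1678, 0.0695]
eef_rot: [0.998, 0.064, -0.001, 0.0]
force: [1.2, -0.1, -0.7]
opening: 0.303
finger_force: 59.3
```

Run:
```python
from fit import *
plan([.6152,.1676,.0623],-82.6)
```

```text
t 52.4 tcp [0.6144 0.1678 0.0695] yaw -82.6 j [14.2 30.1 91.8 -0.  58.2 96.8] op 25.9 ff 59.3 F [ 1.2 -0.1 -0.7] T [ 0.02 -0.05 -0.  ]
shift [0.005 0.002 0.048] turn [ 0.     0.001 -0.   ]
```

Emit:
{"op": "carry_out", "data": {
  "commands": [0,0,0.02,0,0,0,0,0,0.04,0,0,0,0,0,0.06,0,0,0,0,0,0.08,0,0,0,0,0,0.085,0,0,0]
}}

```text
t: 53.02
eef_pos: [0.6154, 0.168, 0.0622]
eef_rot: [0.998, 0.064, 0.002, -0.0]
force: [-6.8, -1.9, 21.5]
opening: 0.308
finger_force: 61.9
```

Run:
```python
from fit import *
plan([.6152,.1676,.0623],-82.6)
```

```text
t 53.02 tcp [0.6154 0.168  0.0622] yaw -82.6 j [14.2 30.5 92.4  0.  57.  96.8] op 26.3 ff 61.9 F [-6.8 -1.9 21.5] T [-0.35  1.09 -0.01]
shift [-0.002  0.003 -0.001] turn [-0.    -0.003 -0.   ]
```

Emit:
{"op": "carry_out", "data": {
  "commands": [0,0,0.01,0,0,0,0,0,0.01,0,0,0]
}}

```text
t: 53.28
eef_pos: [0.6155, 0.1681, 0.0621]
eef_rot: [0.998, 0.064, 0.002, -0.0]
force: [-7.0, -2.3, 25.1]
opening: 0.304
finger_force: 62.4
```

Emit:
{"op": "carry_out", "data": {
  "commands": [0,0,0,0,0,0,0,0,0,0,0,0,0,0,0,0,0,0],
  "claw": 60
}}

```text
t: 53.65
eef_pos: [0.6145, 0.1678, 0.0559]
eef_rot: [0.998, 0.064, -0.0, 0.0]
force: [0.1, 0.5, 0.1]
opening: 0.703
finger_force: 0.0
```

Emit:
{"op": "carry_out", "data": {
  "commands": [0,0,-0.25,0,0,0,0,0,-0.5,0,0,0,0,0,-0.8,0,0,0,0,0,-0.8,0,0,0]
}}

```text
t: 54.15
eef_pos: [0.6171, 0.1685, 0.1802]
eef_rot: [0.998, 0.064, 0.004, -0.001]
force: [0.0, 0.1, -0.1]
opening: 0.701
finger_force: 0.0
```

Emit:
{"op": "carry_out", "data": {
  "commands": [-0.3,0.3,0,0,0,0,-0.6,0.6,0,0,0,0,-0.9,0.9,0,0,0,0,-0.9,0.9,0,0,0,0]
}}

```text
t: 54.65
eef_pos: [0.4948, 0.0143, 0.1752]
eef_rot: [0.998, 0.063, -0.002, 0.0]
force: [1.2, -0.0, 0.2]
opening: 0.703
finger_force: 0.0
```

Emit:
{"op": "carry_out", "data": {
  "commands": [0,0.3,0,0,0,0,0,0.6,0,0,0,0,0,0.95,0,0,0,0,0,0.95,0,0,0,0,0,0.95,0,0,0]
}}

```text
validation failed for argument at $.co...
```

Run:
```python
from fit import *
plan([.6,0,.16])
ims={n:get_image(n) for n in("side","top")}
for p0 in([.6022,.0683,.072],[.6148,.1674,.072]): print(fit(ims,np.array(p0),"red",lambda th:cap()))
for n in ims:
    m=(colour(ims[n],"red")>.55).astype(np.uint8);k,_,st,c=cv2.connectedComponentsWithStats(m)
    print(n,[(c[i].round(1),st[i,4]) for i in range(1,k) if st[i,4]>15])
q,th,f=fit(ims,np.array([.5899,-.0311,.042]),"blue",hexa,ths=(0,.35,.7));print("nut3",q.round(4),round(np.degrees(th)%60,1))
cv2.imwrite("pics/i.png",np.hstack([cv2.resize(ims["side"][140:280,180:340],(400,350)),cv2.resize(ims["top"][140:280,180:340],(400,350))])[:,:,::-1])
```

```text
t 54.65 tcp [0.4948 0.0143 0.1752] yaw -82.8 j [  0.3  12.7 102.6  -0.   64.9  83.2] op 60.0 ff 0.0 F [ 1.2 -0.   0.2] T [ 0.05 -0.02 -0.03]
shift [0.685 0.183 0.098] turn [0. 0. 0.]
(array([0.60512258, 0.06305515, 0.0775351 ]), np.float64(0.13002889777160948), np.float64(260.5210876464844))
(array([0.61455132, 0.1677845 , 0.07260014]), np.float64(0.03529753344826424), np.float64(34.563026428222656))
side [(array([270. ,   4.3]), np.int32(43)), (array([276.8,  87. ]), np.int32(611)), (array([280.3, 170.8]), np.int32(225)), (array([340.1, 182.8]), np.int32(50)), (array([328.6, 189.5]), np.int32(98)), (array([278.2, 195.5]), np.int32(262)), (array([343. , 196.4]), np.int32(27))]
top [(array([220.2, 174. ]), np.int32(188)), (array([461.5, 201.2]), np.int32(25)), (array([464.4, 207.1]), np.int32(45))]
nut3 [ 0.5899 -0.0311  0.042 ] 0.0fit.py:24: RuntimeWarning: invalid value encountered in divide
  d=T[n][0];T[n]=(np.clip(d/np.percentile(d,95),0,1),x0,y0)
```

View pics/i.png

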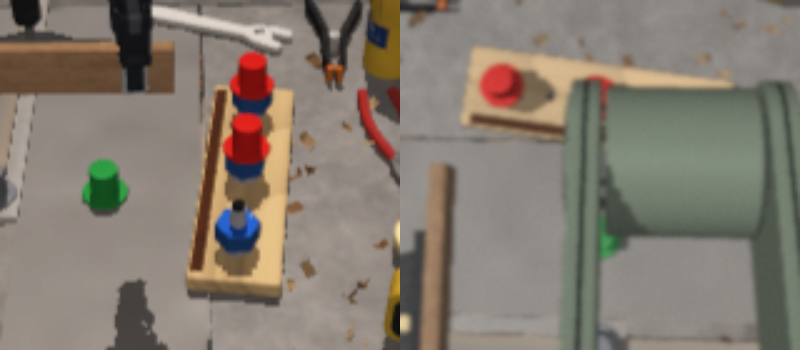

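Both caps are upright and home on studs 1 and 2 (side crop (252,85) and (246,145); fitted centre heights 72.6 and 72.9 mm). All the nuts are down, stud 3 stays bare, and the robot is clear, so I'll hand in.

```bash
python3 -c "
from rig import arm
print(arm.hand_in())"
```

```text
the job is handed in; nothing more can be done
None
```

I tightened all three lock nuts to their hard stops and pressed both red caps found fully home on studs 1 and 2, leaving stud 3 bare; the job is handed in, but the hand-in gave no verdict.

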